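# Slide and nest pulled phone batteries in the used-battery tray

## Task

Clear the three pulled phone batteries off the counter into the red steel tray: slide each one flat along the counter, never lifting or tipping it and pressing only gently, in through the tray's open front, turned and ordered so that the two L-shaped packs interlock beside the long one. All three must end lying flat on the tray's floor, side by side without overlapping and wholly inside, with nothing sticking out of the open front; leave the steel weight, the dish, the screwdriver and the phone in its stand where they are.

Things in the scene. Friction and masses are not known exactly. Their poses are not given: they have to be found in the camera images.
- tray: Shallow red steel tray, fixed; three walls 10 mm high, 6 mm thick, open to the front (robot side), wall ends rounded. Its thin floor is level with the counter: no step. Origin: counter level, middle of the open front edge, in line with the side walls' front ends; x points in to the back wall (inside x 0 to 127 mm), y left seen from the front (inside y -53.5 to 53.5 mm).
- cell_a: L-shaped black battery pack, rigid, 7 mm thick incl. 1 mm tacky white tape on top (on the arm: x -40 to 40, y -28.5 to -4.5 mm), 5 mm corner radii, 45 g. Arm x -44 to 44, y -32 to -1 mm; foot x 10 to 44, y -32 to 32. Origin: underside, centre of the 88 x 64 mm outline; x along the arm towards the foot, y towards the foot's free end, z up. Stays face up. Same as cell_b.
- cell_b: L-shaped black battery pack, rigid, 7 mm thick incl. 1 mm tacky white tape on top (on the arm: x -40 to 40, y -28.5 to -4.5 mm), 5 mm corner radii, 45 g. Arm x -44 to 44, y -32 to -1 mm; foot x 10 to 44, y -32 to 32. Origin: underside, centre of the 88 x 64 mm outline; x along the arm towards the foot, y towards the foot's free end, z up. Stays face up. Same as cell_a.
- cell_c: Long black battery pack, rigid, 118 x 38 mm, 7 mm thick incl. 1 mm tacky white tape on top (108 x 30 mm), 5 mm corner radii, 48 g. Origin: underside centre; x along it, z up. All packs slip easily on the counter and on one another; fingers stick to the tape: two fingertips lightly pressed on it (8 to 15 N) drag and turn a pack if moved smoothly; edges can be pushed too.
- weight: Bystander: round steel weight, 56 mm diameter, 41 mm high with a small knob on top, about 0.45 kg, loose. Origin: underside centre.
- dish: Bystander: round white ceramic dish, 90 mm diameter, 18 mm high, loose. Origin: underside centre.
- screwdriver: Bystander: stubby screwdriver with black grip, 85 mm long, 25 mm thick, lying on the counter, loose. Origin: counter level under its middle; x along it, towards the blade.
- stand: Slotted beech stand, 110 (x) x 100 (y) x 43 mm high, fixed; three slots along y; a dark phone is fixed in the front one (to 165 mm). Origin: underside centre.
- phone: Bystander: cracked silver smartphone, 71 x 8.4 x 147 mm, standing upright and loose in the middle slot of the stand, its top 161 mm above the counter. Origin: centre of its lower edge; z up along it.
- cell_a_heel (a point): Corner of cell_a's outline where arm and foot meet, in its frame (44, -32, 0) mm.
- cell_a_toe (a point): Outer corner at the free end of cell_a's foot, in its frame (44, 32, 0) mm.
- cell_a_tip (a point): Outer corner at the free end of cell_a's arm, in its frame (-44, -32, 0) mm.
- cell_b_heel (a point): Corner of cell_b's outline where arm and foot meet, in its frame (44, -32, 0) mm.
- cell_b_toe (a point): Outer corner at the free end of cell_b's foot, in its frame (44, 32, 0) mm.
- cell_b_tip (a point): Outer corner at the free end of cell_b's arm, in its frame (-44, -32, 0) mm.
- cell_c_end0 (a point): Middle of one short end of cell_c, in its frame (-59, 0, 0) mm.
- cell_c_end1 (a point): Middle of the other short end of cell_c, in its frame (59, 0, 0) mm.

How it is judged:
At the end, for the whole second after the job is handed in: All three packs lie flat (tilt under 0.05 rad, underside within 3 mm of the counter), at rest and released, with every listed corner or end inside the tray: between its side walls and its back wall and at most 1 mm out past the open front edge (x of cell_a_heel in the frame of tray between -0.001 and 0.13 m and y of cell_a_heel in the frame of tray between -0.056 and 0.056 m and x of cell_a_toe in the frame of tray between -0.001 and 0.13 m and y of cell_a_toe in the frame of tray between -0.056 and 0.056 m and x of cell_a_tip in the frame of tray between -0.001 and 0.13 m and y of cell_a_tip in the frame of tray between -0.056 and 0.056 m and height (world z) of each of cell_a, cell_b, cell_c below 0.003 m and angle between each of cell_a, cell_b, cell_c's own z axis and vertical below 0.05 rad and linear speed of each of cell_a, cell_b, cell_c below 0.01 m/s and x of cell_b_heel in the frame of tray between -0.001 and 0.13 m and y of cell_b_heel in the frame of tray between -0.056 and 0.056 m and x of cell_b_toe in the frame of tray between -0.001 and 0.13 m and y of cell_b_toe in the frame of tray between -0.056 and 0.056 m and x of cell_b_tip in the frame of tray between -0.001 and 0.13 m and y of cell_b_tip in the frame of tray between -0.056 and 0.056 m and x of cell_c_end0 in the frame of tray between -0.001 and 0.13 m and y of cell_c_end0 in the frame of tray between -0.056 and 0.056 m and x of cell_c_end1 in the frame of tray between -0.001 and 0.13 m and y of cell_c_end1 in the frame of tray between -0.056 and 0.056 m); the robot touches nothing.
It fails at once if a battery pack is lifted more than 12 mm off the counter or tipped more than 0.25 rad (height (world z) of any of cell_a, cell_b, cell_c above 0.012 m or angle between any of cell_a, cell_b, cell_c's own z axis and vertical above 0.25 rad).
It fails at once if a battery pack is pressed or squeezed with more than 45 N (contact force between the fingers and cell_a above 45 N or contact force between the fingers and cell_b above 45 N or contact force between the fingers and cell_c above 45 N).
It fails at once if the steel weight, the dish or the screwdriver is shifted by more than 15 mm (distance of any of weight, dish, screwdriver from where it was at the start of the episode above 0.015 m).
It fails at once if the phone in the stand is shifted by more than 15 mm or tilted more than 0.3 rad (distance of phone from where it was at the start of the episode above 0.015 m or angle between phone's own z axis and vertical above 0.3 rad).
It also fails if it takes over 72 s, if anything falls off the work surface, if the arm or the gripper's body presses on something with over 40 N, if the wrist force passes 120 N, or if a joint passes its speed limit or range.

## Robot

A 7-joint arm with a two-finger parallel gripper is mounted at the origin on the work surface. World frame = base frame: x ahead of the robot, y to its left, z up, the work surface at z = 0. Lengths are in m, angles in rad, forces in N, time in s.
With the tool pointing down it reaches from about 0.425 to 0.925 m from the base axis. Payload 6.8 kg.
Tool frame: the origin (TCP) lies on the centre line of the jaws, within the pads' length; the fingertips stand 22 mm ahead of it and the grasp point (between the pads) lies 3 mm ahead of it; z points along the fingers, y is the line along which they close (so a half turn about z gives the same grasp; the last joint's range is limited). The gripper opens to 88 mm and grips with 3 to 60 N. Pads are 20 mm wide; open, the fingers measure 115 mm over their backs; the gripper's body (75 mm by 178 mm) begins 61 mm behind the grasp point.
Start: joints at [1.189, 0.477, 0.022, 1.555, -0.011, 1.109, -0.083], TCP at [0.183, -0.65, 0.245] pointing down, gripper open.
Joint ranges: [-2.96, 2.96], [-0.34, 2.1], [-1.41, 1.46], [0.24, 2.44], [-1.37, 4.51], [0.17, 1.92], [-2.96, 2.96]. Speed limits (rad/s): [2.39, 2.39, 3.14, 3.14, 3.14, 3.14, 3.14].

## Interface

Orientations are given as a unit quaternion [w, x, y, z].
In Python, from plant import manip, imaging, job gives the robot as it stands. The module is installed in compiled form; this text tells all that it offers.
- The arm moves only by the tool move_arm, never from a script. Its argument "deltas" is a list that holds one entry, the list of rows, each a list of 7 numbers: the closure, from -1 (fully open) to 1 (shut), then the shift along the tool's x, y, z normalised to -1 to 1, where 1 is 0.1 m, then the turn, a rotation vector about the tool's x, y, z normalised to -1 to 1, where 1 is 60 degrees. A call has 1 to 5 rows; each row is the pose to reach, as a shift and turn from the pose commanded when the call began, along the tool's axes at that moment; what a row does not reach only later rows make up. A row lasts 1/10 s, in which the tool goes at most 50 mm and 8.59 degrees, less where a joint would pass 70% of its speed; a pose out of reach is approached as far as the arm can. A call with a number of a shift or a turn outside -1 to 1 is refused whole. A call with a gripper value outside its range is refused whole. The fingers move at their own pace and stop on an object; "grip_force" is the grip in N (left out, the last holds). Time passes only in rows, so rows that repeat a pose let the fingers close. It gives the time, the measured TCP pose, the force, the opening and the grip force at its end, in the units of the state.
- manip.observe(): the state, without advancing time (a new reading comes with each control period).
- imaging.camera(name): name is "side" or "top"; returns a dict with "img" (384x512x3 uint8, red, green, blue), "mtx" (3x3 intrinsics, pixels), "extrinsics" (4x4, takes a point from world to camera coordinates). Camera axes: x right, y down, z forward; pixel columns grow to the right and rows downward; lengths in m; the calibration is good to about 2 mm. A picture is of the moment at which its call begins. There is no depth.
- job.sign_off(): hands the job in; it is judged then, once.
Trained networks look in the newest picture that a camera, given by its name, has taken for a name from the list of things; names that differ only in an ending like _2 or _b are one class to them, and where a whole thing is asked for, a point or a joint stands for the part that bears it (a point fixed in the world has none). Each returns a list of dicts, best first, with "score" (0 to 1); they miss things now and then, are a little off and sometimes report something else, mostly with a low value. They report only what shows in the picture. A call takes as long as a camera call.
- imaging.masks_of(label, camera): "region" (384x512 bool, what is visible of it) and "bbox" ([left, top, right, bottom] in pixels, round what is visible of it).
The state is a dict: "t": time; "qpos": joint angles; "qvel": joint speeds; "tau": joint torques, N m; "tool_pos": TCP position; "tool_rot": TCP orientation; "ft_force": force on the tool from outside, world axes, zero at the start; "moment": the same for the moment, N m; "width": opening from 0.0 (shut) to 1.0 (fully open); "grip_force": force on a finger pad.
Only numpy, scipy, OpenCV 4.12 (cv2) and the standard library are available. Lean on these libraries where they do the work, as an engineer would, in place of code of your own. Each camera call takes 0.05 s, during which the arm holds its last target. There are 200 camera calls.

## Working session

There is one attempt and no reset: what is moved stays moved. The work goes in short steps, Python scripts to look and compute and a tool call to move; the robot and the scene stay as the last step left them, time stands still between calls to the robot, and variables do not carry over. Pictures are saved under pics/ and viewed, at most 10 in all, crops included, and the job is handed in when it is done.

Besides the shell and the picture viewer there is one more tool, called after "Call:" as name([rows], argument=value, ...), one row to a line, values as JSON. move_arm: Moves the arm, as the interface text tells. Scaled input: -1 to 1 covers 0.1 m each way for a shift and 60 degrees each way for a turn. Its arguments: {"type":"object","properties":{"deltas":{"type":"array","items":{"type":"array","items":{"type":"array","items":{"type":"number"}}}},"grip_force":{"type":"number"}},"required":["deltas"]}

```bash
mkdir -p pics
cat > h.py <<'E'
from plant import manip, imaging, job
import numpy as np, cv2
def cam(n):
    d=imaging.camera(n); return d
def ray(d,uv,z):
    K=np.array(d['mtx']);E=np.array(d['extrinsics']);R=E[:3,:3];t=E[:3,3]
    c=-R.T@t; uv=np.atleast_2d(uv).astype(float)
    r=(R.T@np.linalg.inv(K)@np.c_[uv,np.ones(len(uv))].T).T
    return (c+r*((z-c[2])/r[:,2])[:,None])[:,:2]
def proj(d,P):
    K=np.array(d['mtx']);E=np.array(d['extrinsics']);P=np.atleast_2d(P)
    q=(E[:3,:3]@P.T).T+E[:3,3]; q=(K@q.T).T; return q[:,:2]/q[:,2:]
E
python3 - <<'E'
from h import *
s=manip.observe();print({k:np.round(v,3) for k,v in s.items()})
for n in('top','side'):
    d=cam(n);E=np.array(d['extrinsics']);print(n,np.round(d['mtx'],1).tolist(),np.round(-E[:3,:3].T@E[:3,3],3),np.round(E[:3,:3],2).tolist())
    cv2.imwrite(f'pics/{n}0.png',cv2.cvtColor(d['img'],cv2.COLOR_RGB2BGR))
    for l in('tray','cell_a','cell_c','weight','dish','screwdriver','stand'):
        for m in imaging.masks_of(l,n):
            ys,xs=np.nonzero(m['region']);print(l,round(m['score'],2),m['bbox'],m['region'].sum(),np.round(ray(d,[[xs.mean(),ys.mean()]],0.007),3))
E
```

```text
{'t': np.float64(0.0), 'qpos': array([ 1.189,  0.478,  0.022,  1.556, -0.011,  1.109, -0.083]), 'qvel': array([-0.002,  0.001,  0.001,  0.   ,  0.   , -0.001,  0.002]), 'tau': array([-1.0000e-03, -5.8286e+01,  1.5340e+00, -2.7260e+01, -5.4000e-02,
        1.7000e-02,  0.0000e+00]), 'tool_pos': array([ 0.182, -0.649,  0.244]), 'tool_rot': array([-0.001,  0.991,  0.136, -0.   ]), 'ft_force': array([-0.773,  0.205,  0.321]), 'moment': array([-0.029,  0.017, -0.048]), 'grip_force': np.float64(0.0), 'width': np.float64(1.002)}
top [[416.1, 0.0, 258.8], [0.0, 416.1, 195.5], [0.0, 0.0, 1.0]] [0.461 0.02  1.297] [[0.01, -1.0, 0.03], [-1.0, -0.01, -0.09], [0.09, -0.03, -1.0]]
tray 0.67 [221.4, 138.9, 258.9, 188.6] 1621 [[0.672 0.047]]
tray 0.38 [169.2, 165.5, 199.1, 192.1] 646 [[0.628 0.222]]
cell_a 0.83 [350.5, 214.9, 364.5, 256.3] 474 [[ 0.454 -0.316]]
cell_a 0.7 [324.4, 156.9, 353.8, 190.3] 392 [[ 0.643 -0.266]]
cell_a 0.59 [132.0, 213.7, 167.5, 231.6] 420 [[0.486 0.326]]
cell_c 0.83 [350.5, 214.9, 364.5, 256.3] 474 [[ 0.454 -0.316]]
cell_c 0.7 [324.4, 156.9, 353.8, 190.3] 392 [[ 0.643 -0.
[... 939 characters left out ...]
5 [[ 0.643 -0.273]]
cell_c 0.72 [208.9, 141.6, 232.3, 155.1] 216 [[0.487 0.316]]
cell_c 0.59 [309.0, 99.3, 319.4, 145.5] 334 [[0.823 0.538]]
weight 0.83 [230.7, 164.8, 246.7, 183.8] 321 [[0.541 0.157]]
weight 0.68 [157.8, 302.2, 229.7, 329.8] 1383 [[ 0.454 -0.322]]
weight 0.38 [249.9, 153.7, 282.5, 166.4] 367 [[0.627 0.236]]
weight 0.32 [273.2, 270.6, 326.2, 305.6] 935 [[ 0.643 -0.272]]
dish 0.82 [250.6, 152.5, 283.3, 167.7] 372 [[0.626 0.236]]
screwdriver 0.82 [186.0, 221.7, 218.0, 231.0] 216 [[ 0.464 -0.067]]
stand 0.79 [290.2, 92.6, 333.4, 159.4] 1336 [[0.777 0.39 ]]
stand 0.55 [158.6, 304.5, 229.0, 328.1] 1333 [[ 0.454 -0.321]]
stand 0.21 [261.8, 180.1, 323.8, 213.7] 1535 [[0.67  0.039]]
```

Run:
```python
import cv2
a=cv2.imread('pics/top0.png')[105:270,120:380]; a=cv2.resize(a,None,fx=3,fy=3,interpolation=cv2.INTER_CUBIC)
cv2.imwrite('pics/topc.png',a)
a=cv2.imread('pics/side0.png')[90:340,140:345]; a=cv2.resize(a,None,fx=2.4,fy=2.4,interpolation=cv2.INTER_CUBIC)
cv2.imwrite('pics/sidec.png',a)
```

```text
(no output)
```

View pics/topc.png

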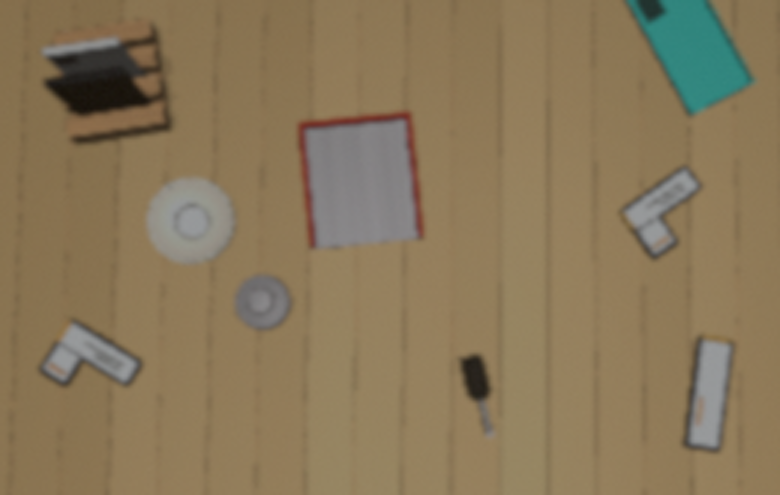

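View pics/sidec.png

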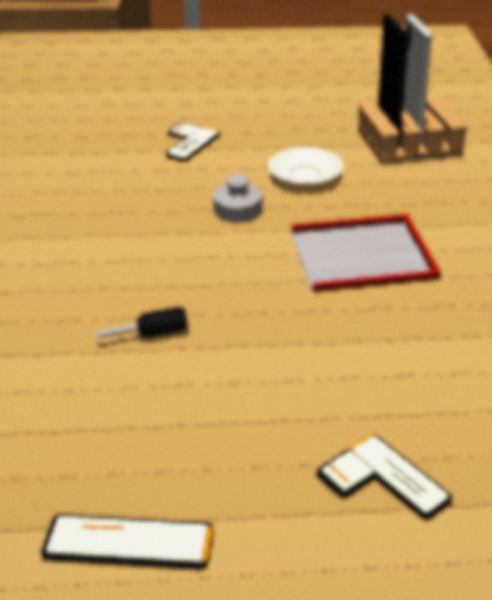

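```bash
cat >> h.py <<'E'
from scipy.optimize import minimize
L=np.array([[-44,-32],[44,-32],[44,32],[10,32],[10,-1],[-44,-1]])/1e3
C=np.array([[-59,-19],[59,-19],[59,19],[-59,19]])/1e3
T=np.array([[0,53.5],[127,53.5],[127,-53.5],[0,-53.5]])/1e3
def tf(P,p):
    c,s=np.cos(p[2]),np.sin(p[2]); return P@np.array([[c,s],[-s,c]])+p[:2]
def insetL(sh,m=.0035):  # white zone
    return np.array([[-40,-28.5],[40,-28.5],[40,28.5],[13.5,28.5],[13.5,-4.5],[-40,-4.5]])/1e3 if len(sh)==6 else np.array([[-54,-15],[54,-15],[54,15],[-54,15]])/1e3
def fill(S,d,P,z,off,k):
    uv=proj(d,np.c_[P,np.full(len(P),z)]); q=((uv-off+.5)*k-.5)
    cv2.fillPoly(S,[np.round(q*16).astype(np.int32)],1.,shift=4)
def render(d,sh,p,box,k=6):
    x0,y0,x1,y1=box; D=np.zeros(((y1-y0)*k,(x1-x0)*k));W=D.copy();off=np.array([x0,y0])
    P=tf(sh,p)
    for z in np.linspace(0,.007,5): fill(D,d,P,z,off,k)
    fill(W,d,tf(insetL(sh),p),.007,off,k)
    D,W=[cv2.resize(cv2.GaussianBlur(a,(0,0),k*.7),(x1-x0,y1-y0),interpolation=cv2.INTER_AREA) for a in(D,W)]
    return D,W
def cost(d,sh,p,box):
    x0,y0,x1,y1=box; D,W=render(d,sh,p,box); I=d['img'][y0:y1,x0:x1].reshape(-1,3)/255.
    A=np.c_[np.ones(D.size),D.ravel(),W.ravel()]
    return np.sum((I-A@np.linalg.lstsq(A,I,rcond=None)[0])**2)/I.size
def fit(d,sh,p0,pad=8):
    uv=proj(d,np.c_[tf(sh,p0),np.full(len(sh),.004)])
    lo=np.floor(uv.min(0)-pad).astype(int);hi=np.ceil(uv.max(0)+pad).astype(int);box=[*np.maximum(lo,0),min(hi[0],512),min(hi[1],384)]
    best=None
    for dth in(-.2,0,.2):
        r=minimize(lambda v:cost(d,sh,v*[.01,.01,.1],box),(np.array(p0)+[0,0,dth])/[.01,.01,.1],method='Nelder-Mead',options=dict(xatol=.01,fatol=1e-7,initial_simplex=(np.array(p0)+[0,0,dth])/[.01,.01,.1]+np.array([[0,0,0],[1,0,0],[0,1,0],[0,0,1]])))
        if best is None or r.fun<best.fun: best=r
    return best.x*[.01,.01,.1],best.fun
def fittray(d,p0):
    # red mask -> rim outline fit
    I=d['img'].astype(float); red=((I[...,0]>1.8*I[...,1])&(I[...,0]>1.8*I[...,2])).astype(float)
    w=np.clip((I[...,0]-1.6*np.maximum(I[...,1],I[...,2]))/60,0,1)
    def rend(p,k=6):
        uv=proj(d,np.c_[tf(T,p0),np.zeros(4)]);lo=np.floor(uv.min(0)-10).astype(int);hi=np.ceil(uv.max(0)+10).astype(int)
        D=np.zeros(((hi[1]-lo[1])*k,(hi[0]-lo[0])*k))
        for q in([[0,53.5],[133,53.5],[133,59.5],[0,59.5]],[[0,-53.5],[133,-53.5],[133,-59.5],[0,-59.5]],[[127,-59.5],[133,-59.5],[133,59.5],[127,59.5]]):
            for z in(0.,.003,.007,.01): fill(D,d,tf(np.array(q)/1e3,p),z,lo,k)
        D=cv2.resize(cv2.GaussianBlur(D,(0,0),k*.7),(hi[0]-lo[0],hi[1]-lo[1]),interpolation=cv2.INTER_AREA)
        return D,w[lo[1]:hi[1],lo[0]:hi[0]]
    def c(v):
        D,m=rend(v*[.01,.01,.1]); a=(D*m).sum()/(D*D).sum(); return ((m-a*D)**2).mean()
    v=np.array(p0)/[.01,.01,.1]
    r=minimize(c,v,method='Nelder-Mead',options=dict(initial_simplex=v+np.array([[0,0,0],[1,0,0],[0,1,0],[0,0,1]])))
    return r.x*[.01,.01,.1],r.fun
E
python3 - <<'E'
from h import *
for n in('top','side'):
    d=cam(n)
    for nm,sh,p in(('Lleft',L,(.486,.326,.96)),('Lright',L,(.643,-.266,2.1)),('c',C,(.454,-.318,-.08))):
        p,f=fit(d,sh,p);print(n,nm,np.round(p[:2]*1e3,1),np.degrees(p[2]).round(1),f*1e3)
    p,f=fittray(d,(.612,.035,.09));print(n,'tray',np.round(p[:2]*1e3,1),np.degrees(p[2]).round(1),f)
    for l,z in(('weight',.02),('dish',.009),('screwdriver',.012)):
        for m in imaging.masks_of(l,n)[:1]:
            ys,xs=np.nonzero(m['region']);q=ray(d,np.c_[xs,ys],z);print(l,q.min(0).round(3),q.max(0).round(3))
E
```

```text
top Lleft [476.3 320.2] 58.5 0.5378822637086383
top Lright [ 643.3 -278.7] 125.2 0.37503506038594703
top c [ 454.1 -318.2] -8.0 0.3489486438965659
top tray [607.2  38.4] 6.8 0.0016445348720618895
weight [0.519 0.12 ] [0.572 0.172]
dish [0.587 0.181] [0.668 0.265]
screwdriver [ 0.442 -0.087] [ 0.488 -0.062]
side Lleft [475.4 322.3] 58.7 1.0750670654879353
side Lright [ 642.2 -277.9] 124.7 2.2403714618169803
side c [ 453.2 -317.4] -7.9 3.4749634593859646
side tray [607.   41.9] 7.3 0.019523035067553287
weight [0.519 0.089] [0.568 0.199]
dish [0.583 0.185] [0.672 0.28 ]
screwdriver [ 0.41  -0.095] [ 0.489 -0.051]
```

```bash
cat > plan.py <<'E'
import numpy as np, json, sys
# usage: plan(wps): wp=(x,y,z,yawdeg of tool y, rows, closure, mode) ; prints calls
def load(): return np.array(json.load(open('cmd.json')))
def plan(wps,dec=2):
    p=load()
    for (x,y,z,yaw,n,cl) in wps:
        tgt=np.array([x,y,z,yaw],float); start=p.copy(); done=0
        while done<n:
            k=min(5,n-done)
            if n-done==6:k=3
            rows=[]; r0=p.copy()
            a=np.radians(r0[3]); ty=np.array([np.cos(a),np.sin(a)]); tx=np.array([-np.sin(a),np.cos(a)])  # fixed below
            tx=np.array([ -np.sin(a),np.cos(a)])
            for i in range(1,k+1):
                q=start+(tgt-start)*(done+i)/n; dd=q-r0
                s=[dd[:2]@tx,dd[:2]@ty,-dd[2]]
                v=[cl,*(np.round(np.array(s)/.1,dec)),0,0,round(-dd[3]/60,dec)]
                rows.append([float(u)+0. for u in v])
            f=rows[-1]; p=r0+np.array([*( (f[1]*tx+f[2]*ty)*.1),-f[3]*.1,-f[6]*60]); done+=k
            print(json.dumps([rows]).replace('.0,',',').replace('.0]',']'))
    json.dump(p.tolist(),open('cmd.json','w')); print('#end',np.round(p,4))
E
python3 - <<'E'
import json
json.dump([.183,-.65,.245,-74.4],open('cmd.json','w'))
# check tool x: y yaw a, z down: x = y cross z = (cos,sin,0)x(0,0,-1) = (-sin, cos,0)
import sys;sys.path.insert(0,'.')
import os;os.chdir('.')
from plan import plan
plan([(.454,-.318,.05,-8,12,0)])
E
```

```text
[[[0, 0.29, -0.21, 0.16, 0, 0, -0.09], [0, 0.58, -0.41, 0.32, 0, 0, -0.18], [0, 0.88, -0.62, 0.49, 0, 0, -0.28], [0, 1.17, -0.82, 0.65, 0, 0, -0.37], [0, 1.46, -1.03, 0.81, 0, 0, -0.46]]]
[[[0, 0.35, -0.05, 0.16, 0, 0, -0.09], [0, 0.71, -0.09, 0.33, 0, 0, -0.19], [0, 1.06, -0.14, 0.49, 0, 0, -0.28], [0, 1.42, -0.19, 0.65, 0, 0, -0.37], [0, 1.77, -0.23, 0.81, 0, 0, -0.46]]]
[[[0, 0.34, 0.12, 0.17, 0, 0, -0.09], [0, 0.67, 0.24, 0.33, 0, 0, -0.19]]]
#end [ 0.4539 -0.3182  0.05   -7.8   ]
```

Run:
```python
s=open('plan.py').read()
s=s.replace("            if n-done==6:k=3\n","            k=min(k,max(1,int(.98/(np.abs((tgt-start)/n/np.array([.1,.1,.1,60])).dot([1,0,0,0])**2+ (abs((tgt-start)[1])/n/.1)**2+1e-9)**.5)),max(1,int(.98/(abs((tgt-start)[3])/n/60+1e-9))),max(1,int(.98/(abs((tgt-start)[2])/n/.1+1e-9))))\n")
open('plan.py','w').write(s)
import json
json.dump([.183,-.65,.245,-74.4],open('cmd.json','w'))
from plan import plan
plan([(.454,-.318,.05,-8,15,0)])
```

```text
[[[0, 0.23, -0.16, 0.13, 0, 0, -0.07], [0, 0.47, -0.33, 0.26, 0, 0, -0.15], [0, 0.7, -0.49, 0.39, 0, 0, -0.22]]]
[[[0, 0.27, -0.11, 0.13, 0, 0, -0.08], [0, 0.53, -0.22, 0.26, 0, 0, -0.15], [0, 0.8, -0.32, 0.39, 0, 0, -0.22]]]
[[[0, 0.28, -0.05, 0.13, 0, 0, -0.08], [0, 0.56, -0.09, 0.26, 0, 0, -0.15], [0, 0.84, -0.14, 0.39, 0, 0, -0.22]]]
[[[0, 0.29, 0.03, 0.13, 0, 0, -0.08], [0, 0.57, 0.05, 0.26, 0, 0, -0.15], [0, 0.86, 0.07, 0.39, 0, 0, -0.23]]]
[[[0, 0.27, 0.09, 0.13, 0, 0, -0.07], [0, 0.54, 0.18, 0.26, 0, 0, -0.14], [0, 0.81, 0.27, 0.39, 0, 0, -0.22]]]
#end [ 0.4541 -0.3182  0.05   -7.8   ]
```

Call:
move_arm([
  [[0, 0.23, -0.16, 0.13, 0, 0, -0.07], [0, 0.47, -0.33, 0.26, 0, 0, -0.15], [0, 0.7, -0.49, 0.39, 0, 0, -0.22]],
], grip_force=20)

```text
t: 1.5
tool_pos: [0.2373, -0.583, 0.2053]
tool_rot: [0.0, 0.968, 0.251, 0.0]
ft_force: [0.4, -0.8, 0.4]
width: 0.769
grip_force: 0.0
```

Call:
move_arm([
  [[0, 0.27, -0.11, 0.13, 0, 0, -0.08], [0, 0.53, -0.22, 0.26, 0, 0, -0.15], [0, 0.8, -0.32, 0.39, 0, 0, -0.22]],
])

```text
t: 1.8
tool_pos: [0.2918, -0.5163, 0.1664]
tool_rot: [0.0, 0.933, 0.36, 0.0]
ft_force: [0.6, -0.7, 0.5]
width: 0.513
grip_force: 0.0
```

Call:
move_arm([
  [[0, 0.28, -0.05, 0.13, 0, 0, -0.08], [0, 0.56, -0.09, 0.26, 0, 0, -0.15], [0, 0.84, -0.14, 0.39, 0, 0, -0.22]],
])

```text
t: 2.1
tool_pos: [0.345, -0.4497, 0.1274]
tool_rot: [0.0, 0.885, 0.465, 0.0]
ft_force: [0.9, -0.4, -0.4]
width: 0.5
grip_force: 0.0
```

Call:
move_arm([
  [[0, 0.29, 0.03, 0.13, 0, 0, -0.08], [0, 0.57, 0.05, 0.26, 0, 0, -0.15], [0, 0.86, 0.07, 0.39, 0, 0, -0.23]],
])

```text
t: 2.4
tool_pos: [0.3997, -0.3831, 0.0884]
tool_rot: [0.0, 0.823, 0.568, 0.0]
ft_force: [0.4, 1.1, 0.6]
width: 0.5
grip_force: 0.0
```

Call:
move_arm([
  [[0, 0.27, 0.09, 0.13, 0, 0, -0.07], [0, 0.54, 0.18, 0.26, 0, 0, -0.14], [0, 0.81, 0.27, 0.39, 0, 0, -0.22], [0, 0.81, 0.27, 0.39, 0, 0, -0.22], [0, 0.81, 0.27, 0.39, 0, 0, -0.22]],
])

```text
t: 2.9
tool_pos: [0.4533, -0.3174, 0.0495]
tool_rot: [-0.0, 0.753, 0.658, -0.0]
ft_force: [-0.5, -1.3, 0.4]
width: 0.5
grip_force: 0.0
```

Call:
move_arm([
  [[0, 0, 0, 0.1, 0, 0, 0], [0, 0, 0, 0.19, 0, 0, 0], [0, 0, 0, 0.2, 0, 0, 0]],
])

```text
t: 3.2
tool_pos: [0.4524, -0.3191, 0.0294]
tool_rot: [0.0, 0.754, 0.657, -0.001]
ft_force: [-2.1, 0.2, 11.1]
width: 0.499
grip_force: 5.6
```

Call:
move_arm([
  [[0, 0, 0, 0.005, 0, 0, 0], [0, 0, 0, 0.01, 0, 0, 0]],
])

```text
t: 3.4
tool_pos: [0.4524, -0.3191, 0.0293]
tool_rot: [0.0, 0.754, 0.657, -0.001]
ft_force: [-4.5, 1.5, 17.5]
width: 0.503
grip_force: 8.6
```

Call:
move_arm([
  [[0, 0, 0, 0.005, 0, 0, 0], [0, 0, 0, 0.005, 0, 0, 0]],
])

```text
t: 3.6
tool_pos: [0.4524, -0.3191, 0.0293]
tool_rot: [0.0, 0.754, 0.657, -0.001]
ft_force: [-3.6, 1.4, 17.3]
width: 0.5
grip_force: 8.7
```

Run:
```python
import json
c=json.load(open('cmd.json'));c[2]=.0285;json.dump(c,open('cmd.json','w'))
from plan import plan
plan([(.553,-.17,.0285,75,17,0),(.553,-.05,.0285,75,10,0),(.527,.01,.0285,40,7,0),(.5415,-.0013,.0285,7,7,0)])
```

```text
[[[0, 0.09, 0.05, 0, 0, 0, -0.08], [0, 0.19, 0.09, 0, 0, 0, -0.16], [0, 0.28, 0.14, 0, 0, 0, -0.24], [0, 0.38, 0.18, 0, 0, 0, -0.32], [0, 0.47, 0.23, 0, 0, 0, -0.41]]]
[[[0, 0.07, 0.08, 0, 0, 0, -0.08], [0, 0.13, 0.16, 0, 0, 0, -0.16], [0, 0.2, 0.24, 0, 0, 0, -0.24], [0, 0.27, 0.32, 0, 0, 0, -0.32], [0, 0.33, 0.4, 0, 0, 0, -0.4]]]
[[[0, 0.03, 0.11, 0, 0, 0, -0.08], [0, 0.06, 0.21, 0, 0, 0, -0.16], [0, 0.09, 0.31, 0, 0, 0, -0.25], [0, 0.11, 0.41, 0, 0, 0, -0.33], [0, 0.14, 0.51, 0, 0, 0, -0.41]]]
[[[0, -0.01, 0.11, 0, 0, 0, -0.08], [0, -0.03, 0.21, 0, 0, 0, -0.16]]]
[[[0, 0.03, 0.12, 0, 0, 0, 0], [0, 0.06, 0.23, 0, 0, 0, 0], [0, 0.09, 0.35, 0, 0, 0, 0], [0, 0.12, 0.46, 0, 0, 0, 0], [0, 0.15, 0.58, 0, 0, 0, 0]]]
[[[0, 0.04, 0.11, 0, 0, 0, 0], [0, 0.07, 0.23, 0, 0, 0, 0], [0, 0.1, 0.35, 0, 0, 0, 0], [0, 0.13, 0.46, 0, 0, 0, 0], [0, 0.16, 0.58, 0, 0, 0, 0]]]
[[[0, 0.06, 0.07, 0, 0, 0, 0.08], [0, 0.12, 0.15, 0, 0, 0, 0.17], [0, 0.17, 0.22, 0, 0, 0, 0.25], [0, 0.23, 0.29, 0, 0, 0, 0.33], [0, 0.29, 0.36, 0, 0, 0, 0.42]]]
[[[0, 0.09, 0.05, 0, 0, 0, 0.08], [0, 0.17, 0.09, 0, 0, 0, 0.16]]]
[[[0, -0.03, 0, 0, 0, 0, 0.08], [0, -0.05, 0.01, 0, 0, 0, 0.16], [0, -0.08, 0.01, 0, 0, 0, 0.24], [0, -0.1, 0.02, 0, 0, 0, 0.32], [0, -0.13, 0.02, 0, 0, 0, 0.4]]]
[[[0, -0.02, 0.02, 0, 0, 0, 0.07], [0, -0.04, 0.03, 0, 0, 0, 0.15]]]
#end [ 5.41e-01 -1.30e-03  2.85e-02  7.20e+00]
```

Call:
move_arm([
  [[0, 0.09, 0.05, -0.004, 0, 0, -0.08], [0, 0.19, 0.09, -0.004, 0, 0, -0.16], [0, 0.28, 0.14, -0.004, 0, 0, -0.24], [0, 0.38, 0.18, -0.004, 0, 0, -0.32], [0, 0.47, 0.23, -0.004, 0, 0, -0.41]],
])

```text
t: 4.1
tool_pos: [0.4823, -0.2765, 0.0294]
tool_rot: [0.001, 0.595, 0.803, -0.001]
ft_force: [-2.1, -3.2, 8.4]
width: 0.5
grip_force: 4.8
```

Call:
move_arm([
  [[0, 0.07, 0.08, 0, 0, 0, -0.08], [0, 0.13, 0.16, 0, 0, 0, -0.16], [0, 0.2, 0.24, 0, 0, 0, -0.24], [0, 0.27, 0.32, 0, 0, 0, -0.32], [0, 0.33, 0.4, 0, 0, 0, -0.4]],
])

```text
t: 4.6
tool_pos: [0.5112, -0.2333, 0.0294]
tool_rot: [0.001, 0.415, 0.91, -0.001]
ft_force: [-1.9, -2.2, 11.8]
width: 0.498
grip_force: 5.2
```

Call:
move_arm([
  [[0, 0.03, 0.11, 0, 0, 0, -0.08], [0, 0.06, 0.21, 0, 0, 0, -0.16], [0, 0.09, 0.31, 0, 0, 0, -0.25], [0, 0.11, 0.41, 0, 0, 0, -0.33], [0, 0.14, 0.51, 0, 0, 0, -0.41]],
])

```text
t: 5.1
tool_pos: [0.541, -0.1894, 0.0294]
tool_rot: [0.001, 0.212, 0.977, -0.001]
ft_force: [-2.3, -2.4, 10.8]
width: 0.501
grip_force: 5.3
```

Call:
move_arm([
  [[0, -0.01, 0.11, 0, 0, 0, -0.08], [0, -0.03, 0.21, 0, 0, 0, -0.16]],
])

```text
t: 5.3
tool_pos: [0.5524, -0.1713, 0.0294]
tool_rot: [0.001, 0.13, 0.992, -0.001]
ft_force: [-2.3, -2.8, 11.3]
width: 0.499
grip_force: 5.4
```

Run:
```python
from h import *
for n in('top','side'):
    d=cam(n);p,f=fit(d,C,(.553,-.17,1.31));print(n,p.round(4),np.degrees(p[2]),f*1e3)
s=manip.observe();print(s['tool_pos'],s['ft_force'],s['t'])
```

```text
top [ 0.5712 -0.155   0.8483] 48.60681422225208 8.705928912911766
side [ 0.5291 -0.1078  2.1731] 124.50799864350732 26.39095229397371
[ 0.55346991 -0.16931167  0.02941028] [0.46082097 0.93244307 9.41508079] 5.4
```

Run:
```python
from h import *
d=cam('side');a=d['img'][130:350,130:380]
cv2.imwrite('pics/s1.png',cv2.cvtColor(cv2.resize(a,None,fx=2.6,fy=2.6,interpolation=cv2.INTER_CUBIC),cv2.COLOR_RGB2BGR))
```

```text
(no output)
```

View pics/s1.png

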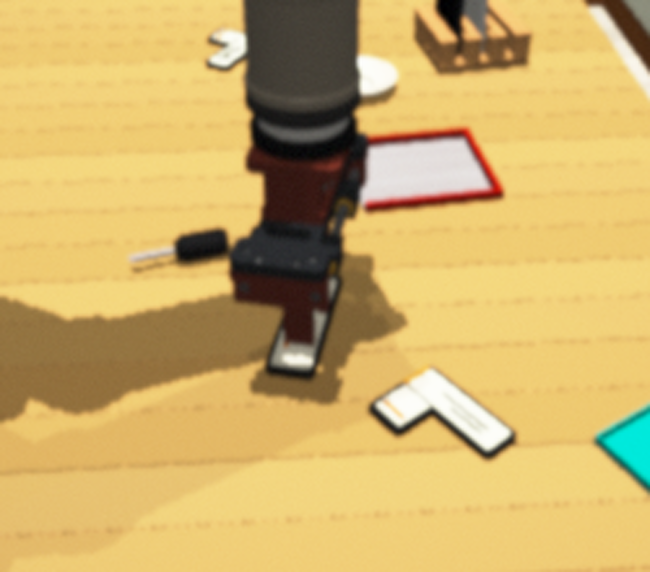

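The pack (near end at crop (293,365)) has turned to about 75° with the fingers, clear of the right L (440,410) and the screwdriver (180,250). Going on.

Call:
move_arm([
  [[0, 0.03, 0.12, 0, 0, 0, 0], [0, 0.06, 0.23, 0, 0, 0, 0], [0, 0.09, 0.35, 0, 0, 0, 0], [0, 0.12, 0.46, 0, 0, 0, 0], [0, 0.15, 0.58, 0, 0, 0, 0]],
])

```text
t: 5.95
tool_pos: [0.5534, -0.1114, 0.0294]
tool_rot: [0.001, 0.131, 0.991, -0.001]
ft_force: [-0.9, -3.0, 10.4]
width: 0.496
grip_force: 4.8
```

Call:
move_arm([
  [[0, 0.04, 0.11, 0, 0, 0, 0], [0, 0.07, 0.23, 0, 0, 0, 0], [0, 0.1, 0.35, 0, 0, 0, 0], [0, 0.13, 0.46, 0, 0, 0, 0], [0, 0.16, 0.58, 0, 0, 0, 0]],
])

```text
t: 6.45
tool_pos: [0.553, -0.0511, 0.0294]
tool_rot: [0.001, 0.131, 0.991, -0.001]
ft_force: [0.6, -3.1, 10.3]
width: 0.497
grip_force: 5.1
```

Call:
move_arm([
  [[0, 0.06, 0.07, 0, 0, 0, 0.08], [0, 0.12, 0.15, 0, 0, 0, 0.17], [0, 0.17, 0.22, 0, 0, 0, 0.25], [0, 0.23, 0.29, 0, 0, 0, 0.33], [0, 0.29, 0.36, 0, 0, 0, 0.42]],
])

```text
t: 6.95
tool_pos: [0.5345, -0.0085, 0.0294]
tool_rot: [0.002, 0.346, 0.938, -0.0]
ft_force: [0.6, -1.4, 8.8]
width: 0.499
grip_force: 4.2
```

Call:
move_arm([
  [[0, 0.09, 0.05, 0, 0, 0, 0.08], [0, 0.17, 0.09, 0, 0, 0, 0.16]],
])

```text
t: 7.15
tool_pos: [0.5273, 0.0095, 0.0294]
tool_rot: [0.002, 0.423, 0.906, 0.0]
ft_force: [1.1, -3.0, 9.3]
width: 0.499
grip_force: 4.4
```

Call:
move_arm([
  [[0, -0.03, 0, 0, 0, 0, 0.08], [0, -0.05, 0.01, 0, 0, 0, 0.16], [0, -0.08, 0.01, 0, 0, 0, 0.24], [0, -0.1, 0.02, 0, 0, 0, 0.32], [0, -0.13, 0.02, 0, 0, 0, 0.4]],
])

```text
t: 7.65
tool_pos: [0.5366, 0.0022, 0.0294]
tool_rot: [0.001, 0.602, 0.799, 0.001]
ft_force: [-1.1, 1.7, 9.6]
width: 0.498
grip_force: 5.3
```

Call:
move_arm([
  [[0, -0.02, 0.02, 0, 0, 0, 0.07], [0, -0.04, 0.03, 0, 0, 0, 0.15], [0, -0.04, 0.03, 0, 0, 0, 0.15]],
])

```text
t: 7.95
tool_pos: [0.5409, -0.0011, 0.0294]
tool_rot: [0.001, 0.662, 0.749, 0.001]
ft_force: [-0.5, 1.4, 9.9]
width: 0.499
grip_force: 5.0
```

Run:
```python
from h import *
for n in('side',):
    d=cam(n);P=tf(C,(.5415,-.0013,np.radians(7.2)));
    uv=proj(d,np.c_[P,np.full(4,.007)])
    a=cv2.cvtColor(cv2.resize(d['img'][150:260,180:340],None,fx=4,fy=4,interpolation=cv2.INTER_CUBIC),cv2.COLOR_RGB2BGR)
    cv2.polylines(a,[np.int32((uv-[180,150]+.5)*4)],True,(255,0,255),1)
    cv2.imwrite('pics/s2.png',a)
```

```text
(no output)
```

View pics/s2.png

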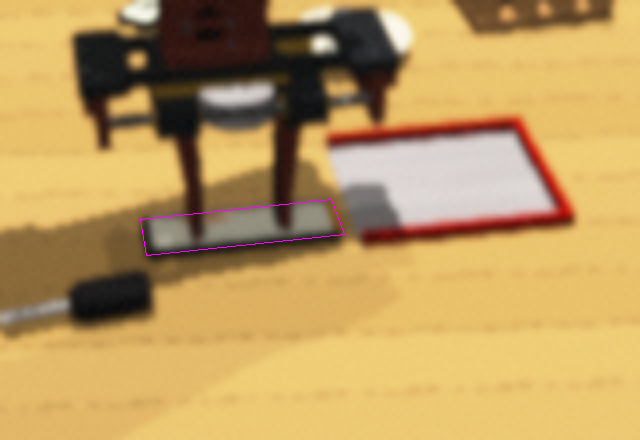

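Run:
```python
from plan import plan
plan([(.545,.0012,.0285,7,2,0),(.6744,.0166,.0285,7,12,0)])
```

```text
[[[0, 0.01, 0.02, 0, 0, 0, 0], [0, 0.02, 0.04, 0, 0, 0, 0]]]
[[[0, 0, 0.11, 0, 0, 0, 0], [0, 0, 0.22, 0, 0, 0, 0], [0, 0, 0.33, 0, 0, 0, 0], [0, 0, 0.44, 0, 0, 0, 0], [0, 0, 0.54, 0, 0, 0, 0]]]
[[[0, 0, 0.11, 0, 0, 0, 0], [0, -0.01, 0.22, 0, 0, 0, 0], [0, -0.01, 0.33, 0, 0, 0, 0], [0, -0.01, 0.44, 0, 0, 0, 0], [0, -0.01, 0.55, 0, 0, 0, 0]]]
[[[0, 0, 0.11, 0, 0, 0, 0], [0, 0, 0.22, 0, 0, 0, 0]]]
#end [0.6748 0.0166 0.0285 7.2   ]
```

Call:
move_arm([
  [[0, 0.01, 0.02, 0, 0, 0, 0], [0, 0.02, 0.04, 0, 0, 0, 0]],
])

```text
t: 8.2
tool_pos: [0.5432, 0.0, 0.0293]
tool_rot: [0.001, 0.662, 0.75, -0.001]
ft_force: [-4.4, -2.3, 14.7]
width: 0.5
grip_force: 7.7
```

Call:
move_arm([
  [[0, 0, 0.11, 0, 0, 0, 0], [0, 0, 0.22, 0, 0, 0, 0], [0, 0, 0.33, 0, 0, 0, 0], [0, 0, 0.44, 0, 0, 0, 0], [0, 0, 0.54, 0, 0, 0, 0]],
])

```text
t: 8.7
tool_pos: [0.5973, 0.0075, 0.0294]
tool_rot: [0.0, 0.661, 0.75, -0.0]
ft_force: [-6.2, -0.5, 12.6]
width: 0.502
grip_force: 6.9
```

Call:
move_arm([
  [[0, 0, 0.11, 0, 0, 0, 0], [0, -0.01, 0.22, 0, 0, 0, 0], [0, -0.01, 0.33, 0, 0, 0, 0], [0, -0.01, 0.44, 0, 0, 0, 0], [0, -0.01, 0.55, 0, 0, 0, 0]],
])

```text
t: 9.2
tool_pos: [0.6521, 0.0135, 0.0294]
tool_rot: [0.0, 0.661, 0.75, -0.0]
ft_force: [-4.8, -0.5, 11.1]
width: 0.501
grip_force: 5.9
```

Call:
move_arm([
  [[0, 0, 0.11, 0, 0, 0, 0], [0, 0, 0.22, 0, 0, 0, 0], [0, 0, 0.22, 0, 0, 0, 0]],
])

```text
t: 9.5
tool_pos: [0.6757, 0.0166, 0.0295]
tool_rot: [0.001, 0.661, 0.75, 0.001]
ft_force: [3.4, 0.0, 6.9]
width: 0.502
grip_force: 3.5
```

Run:
```python
from h import *
d=cam('side');b=None
p,f=fit(d,C,(.6744,.0166,np.radians(7)));print(p.round(4),np.degrees(p[2]),f*1e3)
P=tf(C,(.6744,.0166,np.radians(7.2)));uv=proj(d,np.c_[P,np.full(4,.007)])
a=cv2.cvtColor(cv2.resize(d['img'][150:260,200:360],None,fx=4,fy=4,interpolation=cv2.INTER_CUBIC),cv2.COLOR_RGB2BGR)
cv2.polylines(a,[np.int32((uv-[200,150]+.5)*4)],True,(255,0,255),1)
cv2.imwrite('pics/s3.png',a)
```

```text
[0.6773 0.0134 0.1431] 8.201619756383007 33.40763309452181
```

View pics/s3.png

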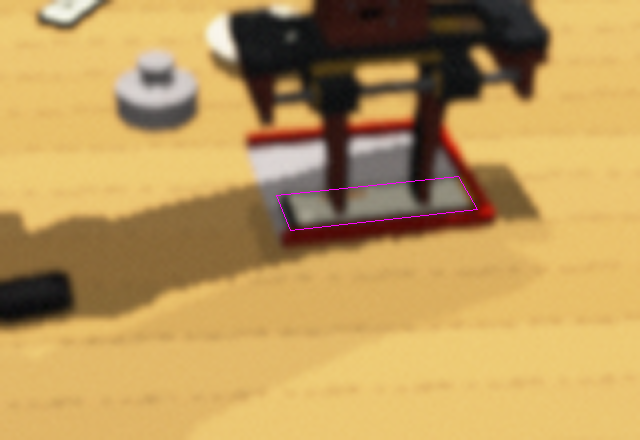

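Run:
```python
from plan import plan
plan([(.6748,.0166,.0385,7.2,2,0),(.66,.03,.11,10,2,0.15),(.492,.316,.11,58.6,11,0.15),(.492,.316,.04,58.6,4,0.15)])
```

```text
[[[0, 0, 0, -0.05, 0, 0, 0], [0, 0, 0, -0.1, 0, 0, 0]]]
[[[0.15, 0.08, -0.07, -0.36, 0, 0, -0.02], [0.15, 0.15, -0.13, -0.71, 0, 0, -0.05]]]
[[[0.15, 0.28, -0.1, 0, 0, 0, -0.07], [0.15, 0.57, -0.21, 0, 0, 0, -0.15], [0.15, 0.85, -0.31, 0, 0, 0, -0.22]]]
[[[0.15, 0.3, -0.04, 0, 0, 0, -0.07], [0.15, 0.6, -0.08, 0, 0, 0, -0.15], [0.15, 0.9, -0.11, 0, 0, 0, -0.22]]]
[[[0.15, 0.3, 0.03, 0, 0, 0, -0.07], [0.15, 0.6, 0.06, 0, 0, 0, -0.15], [0.15, 0.9, 0.09, 0, 0, 0, -0.22]]]
[[[0.15, 0.28, 0.1, 0, 0, 0, -0.07], [0.15, 0.57, 0.2, -0.01, 0, 0, -0.15]]]
[[[0.15, 0, 0, 0.18, 0, 0, 0], [0.15, 0, 0, 0.35, 0, 0, 0], [0.15, 0, 0, 0.53, 0, 0, 0], [0.15, 0, 0, 0.7, 0, 0, 0]]]
#end [4.916e-01 3.159e-01 4.050e-02 5.880e+01]
```

Call:
move_arm([
  [[0, 0, 0, -0.05, 0, 0, 0], [0, 0, 0, -0.1, 0, 0, 0]],
])

```text
t: 9.75
tool_pos: [0.6727, 0.0165, 0.0381]
tool_rot: [-0.0, 0.661, 0.75, -0.001]
ft_force: [-0.3, -0.2, -0.1]
width: 0.504
grip_force: 0.0
```

Call:
move_arm([
  [[0.15, 0.08, -0.07, -0.36, 0, 0, -0.02], [0.15, 0.15, -0.13, -0.71, 0, 0, -0.05]],
])

```text
t: 9.95
tool_pos: [0.6571, 0.0301, 0.1092]
tool_rot: [-0.001, 0.641, 0.768, -0.001]
ft_force: [1.3, -0.7, 0.3]
width: 0.428
grip_force: 0.0
```

Call:
move_arm([
  [[0.15, 0.28, -0.1, 0, 0, 0, -0.07], [0.15, 0.57, -0.21, 0, 0, 0, -0.15], [0.15, 0.85, -0.31, 0, 0, 0, -0.22]],
])

```text
t: 10.25
tool_pos: [0.6119, 0.1092, 0.1097]
tool_rot: [0.0, 0.547, 0.837, -0.0]
ft_force: [0.7, 0.8, -0.7]
width: 0.423
grip_force: 0.0
```

Call:
move_arm([
  [[0.15, 0.3, -0.04, 0, 0, 0, -0.07], [0.15, 0.6, -0.08, 0, 0, 0, -0.15], [0.15, 0.9, -0.11, 0, 0, 0, -0.22]],
])

```text
t: 10.55
tool_pos: [0.5654, 0.1888, 0.1093]
tool_rot: [-0.0, 0.446, 0.895, -0.0]
ft_force: [0.4, -0.4, -0.7]
width: 0.427
grip_force: 0.0
```

Call:
move_arm([
  [[0.15, 0.3, 0.03, 0, 0, 0, -0.07], [0.15, 0.6, 0.06, 0, 0, 0, -0.15], [0.15, 0.9, 0.09, 0, 0, 0, -0.22]],
])

```text
t: 10.85
tool_pos: [0.5187, 0.2664, 0.1093]
tool_rot: [-0.0, 0.34, 0.94, -0.0]
ft_force: [-0.4, 0.2, 0.0]
width: 0.422
grip_force: 0.0
```

Call:
move_arm([
  [[0.15, 0.28, 0.1, 0, 0, 0, -0.07], [0.15, 0.57, 0.2, -0.01, 0, 0, -0.15]],
])

```text
t: 11.05
tool_pos: [0.488, 0.3181, 0.1102]
tool_rot: [-0.0, 0.265, 0.964, -0.0]
ft_force: [-0.6, -0.3, 0.3]
width: 0.425
grip_force: 0.0
```

Call:
move_arm([
  [[0.15, 0, 0, 0.18, 0, 0, 0], [0.15, 0, 0, 0.35, 0, 0, 0], [0.15, 0, 0, 0.53, 0, 0, 0], [0.15, 0, 0, 0.7, 0, 0, 0]],
])

```text
t: 11.45
tool_pos: [0.4896, 0.3155, 0.0386]
tool_rot: [-0.0, 0.269, 0.963, -0.001]
ft_force: [1.4, -0.1, 0.1]
width: 0.425
grip_force: 0.0
```

Run:
```python
from h import *
for n in('top','side'):
    d=cam(n)
    p,f=fit(d,C,(.6744,.0166,np.radians(7)),pad=1);print(n,p.round(4),np.degrees(p[2]).round(2),f*1e3)
    t,f=fittray(d,(.607,.040,.123));print(t.round(4),np.degrees(t[2]).round(2),f)
    c,s=np.cos(t[2]),np.sin(t[2]);print('in tray mm',(np.array([[c,s],[-s,c]])@(p-t)[:2]*1e3).round(1))
    P=tf(C,p);uv=proj(d,np.c_[P,np.full(4,.007)])
    lo=np.array([200,120]) if n=='top' else np.array([240,160])
    a=cv2.cvtColor(cv2.resize(d['img'][lo[1]:lo[1]+70,lo[0]:lo[0]+95],None,fx=6,fy=6,interpolation=cv2.INTER_CUBIC),cv2.COLOR_RGB2BGR)
    cv2.polylines(a,[np.int32((uv-lo+.5)*6)],True,(255,0,255),1)
    cv2.imwrite(f'pics/{n}4.png',a)
a=np.vstack([cv2.resize(cv2.imread('pics/top4.png'),(400,295)),cv2.resize(cv2.imread('pics/side4.png'),(400,295))]);cv2.imwrite('pics/b4.png',a)
```

```text
top [0.6783 0.0178 0.122 ] 6.99 4.144130208962536
[0.6069 0.0393 0.1075] 6.16 0.0018512920028514784
in tray mm [ 68.7 -29.1]
side [0.6699 0.033  0.0554] 3.17 21.628839644987778
[0.6065 0.0427 0.1184] 6.78 0.017475552276127067
in tray mm [ 61.8 -17. ]
```

View pics/b4.png

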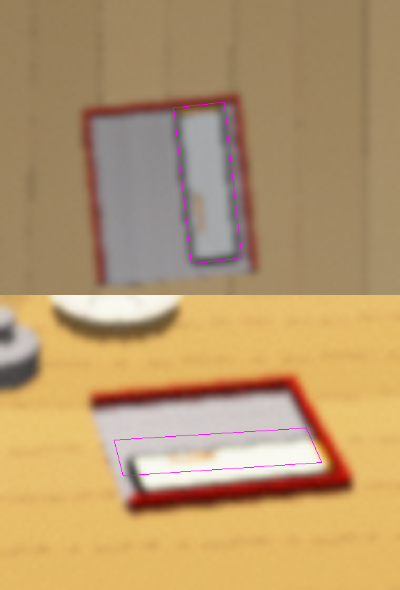

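Top view (upper) shows pack c lying along the right wall near the back; the side view (lower) agrees. The side fit went astray, so I'll refit with the tray modelled.

```bash
cat >> h.py <<'E'
WALL=[np.array(q)/1e3 for q in([[0,53.5],[133,53.5],[133,59.5],[0,59.5]],[[0,-53.5],[133,-53.5],[133,-59.5],[0,-59.5]],[[127,-59.5],[133,-59.5],[133,59.5],[127,59.5]])]
def trayfit(d,packs,t0,k=6,fixt=False):
    """joint fit: tray pose + packs [(shape,p_in_tray)] ; returns tray pose and poses in tray frame (mm,deg)"""
    uv=proj(d,np.c_[tf(T*1.1,t0),np.zeros(4)]);lo=np.floor(uv.min(0)-8).astype(int);hi=np.ceil(uv.max(0)+8).astype(int)
    I=d['img'][lo[1]:hi[1],lo[0]:hi[0]].reshape(-1,3)/255.; n=hi-lo
    sc=np.array([.01,.01,.1]); new=lambda:np.zeros((n[1]*k,n[0]*k))
    def col(S): return cv2.resize(cv2.GaussianBlur(S,(0,0),k*.7),(int(n[0]),int(n[1])),interpolation=cv2.INTER_AREA).ravel()
    def c(v):
        t=v[:3]*sc; F=new();fill(F,d,tf(T,t),0,lo,k)
        D=new();Wt=new()
        for i,(sh,_) in enumerate(packs):
            p=v[3+3*i:6+3*i]*sc
            for z in np.linspace(0,.007,4): fill(D,d,tf(tf(sh,p),t),z,lo,k)
            fill(Wt,d,tf(tf(insetL(sh),p),t),.007,lo,k)
        Rw=new()
        for q in WALL:
            for z in(0.,.003,.007,.01): fill(Rw,d,tf(q,t),z,lo,k)
        D=D*(1-Rw);Wt=Wt*(1-Rw);F=F*(1-D)*(1-Rw);D=D*(1-Wt)
        A=np.c_[np.ones(len(I)),col(F),col(D),col(Wt),col(Rw)]
        return np.sum((I-A@np.linalg.lstsq(A,I,rcond=None)[0])**2)/I.size*1e3
    v=np.concatenate([np.array(t0)/sc]+[np.array(p)/sc for _,p in packs])
    f=1
    for it in range(3):
        r=minimize(c,v,method='Nelder-Mead',options=dict(initial_simplex=np.vstack([v]+[v+.4*(-1)**it*e for e in np.eye(len(v))]),maxiter=500,xatol=.005,fatol=1e-5)); v=r.x
    P=v.reshape(-1,3)*sc
    return P*[1e3,1e3,57.2958],r.fun
E
python3 - <<'E'
from h import *
for n in('top','side'):
    d=cam(n);P,f=trayfit(d,[(C,(.066,-.032,0))],(.607,.040,.123));print(n,P.round(1).tolist(),f)
E
```

```text
top [[606.4, 38.6, 6.6], [68.1, -29.0, 0.6]] 0.3297572017076324
side [[605.6, 40.2, 6.7], [68.0, -30.0, 0.2]] 1.6808254793548258
```

Call:
move_arm([
  [[0.15, 0, 0, 0.08, 0, 0, 0], [0.15, 0, 0, 0.11, 0, 0, 0], [0.15, 0, 0, 0.115, 0, 0, 0]],
])

```text
t: 11.95
tool_pos: [0.49, 0.3165, 0.0295]
tool_rot: [0.0, 0.268, 0.963, 0.0]
ft_force: [-1.4, -1.1, 6.2]
width: 0.426
grip_force: 3.2
```

Call:
move_arm([
  [[0.15, 0, 0, 0.005, 0, 0, 0], [0.15, 0, 0, 0.005, 0, 0, 0]],
])

```text
t: 12.15
tool_pos: [0.49, 0.3166, 0.0295]
tool_rot: [0.001, 0.268, 0.963, 0.0]
ft_force: [-0.3, -0.8, 6.0]
width: 0.422
grip_force: 3.3
```

Run:
```python
import json
c=[.4916,.3159,.029,58.8];json.dump(c,open('cmd.json','w'))
from plan import plan
import numpy as np
def w(px,py,yaw): # pack origin -> tcp
    a=np.radians(yaw);return px+.004*np.cos(a)+.0165*np.sin(a),py+.004*np.sin(a)-.0165*np.cos(a)
t=np.array([.606,.0394]);a=np.radians(6.65)
def tw(x,y): return t[0]+x*np.cos(a)-y*np.sin(a),t[1]+x*np.sin(a)+y*np.cos(a)
z=.029;k=.15
def W(p,yaw,n): q=w(*p,yaw);return (q[0],q[1],z,yaw,n,k)
print(tw(-.05,.0205),w(.476,.321,58.8))
plan([W((.436,.245),40,10),W((.44,.15),20,10),W((.48,.07),6.7,10),W(tw(-.055,.0205),6.7,7)])
```

```text
(np.float64(0.553962413959265), np.float64(0.05397187836392818)) (np.float64(0.49218561833014085), np.float64(0.31587401138598536))
[[[0.15, -0.01, -0.09, 0, 0, 0, 0.03], [0.15, -0.01, -0.18, 0, 0, 0, 0.06], [0.15, -0.02, -0.27, 0, 0, 0, 0.09], [0.15, -0.02, -0.36, 0, 0, 0, 0.13], [0.15, -0.03, -0.45, 0, 0, 0, 0.16]]]
[[[0.15, -0.02, -0.09, 0, 0, 0, 0.03], [0.15, -0.04, -0.18, 0, 0, 0, 0.06], [0.15, -0.06, -0.27, 0, 0, 0, 0.09], [0.15, -0.09, -0.36, 0, 0, 0, 0.12], [0.15, -0.11, -0.45, 0, 0, 0, 0.15]]]
[[[0.15, -0.08, -0.06, 0, 0, 0, 0.03], [0.15, -0.15, -0.13, 0, 0, 0, 0.07], [0.15, -0.23, -0.19, 0, 0, 0, 0.1], [0.15, -0.3, -0.26, 0, 0, 0, 0.13], [0.15, -0.38, -0.32, 0, 0, 0, 0.17]]]
[[[0.15, -0.08, -0.05, 0, 0, 0, 0.03], [0.15, -0.17, -0.1, 0, 0, 0, 0.07], [0.15, -0.25, -0.15, 0, 0, 0, 0.1], [0.15, -0.34, -0.2, 0, 0, 0, 0.13], [0.15, -0.42, -0.25, 0, 0, 0, 0.17]]]
[[[0.15, -0.09, 0.01, 0, 0, 0, 0.02], [0.15, -0.18, 0.01, 0, 0, 0, 0.04], [0.15, -0.27, 0.02, 0, 0, 0, 0.07], [0.15, -0.36, 0.03, 0, 0, 0, 0.09], [0.15, -0.45, 0.03, 0, 0, 0, 0.11]]]
[[[0.15, -0.09, 0.02, 0, 0, 0, 0.02], [0.15, -0.17, 0.04, 0, 0, 0, 0.04], [0.15, -0.26, 0.05, 0, 0, 0, 0.06], [0.15, -0.35, 0.07, 0, 0, 0, 0.09], [0.15, -0.44, 0.09, 0, 0, 0, 0.11]]]
[[[0.15, -0.03, 0.09, 0, 0, 0, 0], [0.15, -0.07, 0.19, 0, 0, 0, 0], [0.15, -0.1, 0.28, 0, 0, 0, 0], [0.15, -0.14, 0.38, 0, 0, 0, 0], [0.15, -0.17, 0.47, 0, 0, 0, 0]]]
[[[0.15, -0.04, 0.1, 0, 0, 0, 0], [0.15, -0.07, 0.19, 0, 0, 0, 0]]]
#end [0.5544 0.0377 0.029  6.6   ]
```

Call:
move_arm([
  [[0.15, -0.01, -0.09, 0.006, 0, 0, 0.03], [0.15, -0.01, -0.18, 0.006, 0, 0, 0.06], [0.15, -0.02, -0.27, 0.006, 0, 0, 0.09], [0.15, -0.02, -0.36, 0.006, 0, 0, 0.13], [0.15, -0.03, -0.45, 0.006, 0, 0, 0.16]],
])

```text
t: 12.65
tool_pos: [0.4702, 0.278, 0.0295]
tool_rot: [0.001, 0.349, 0.937, 0.002]
ft_force: [1.6, 1.7, 7.0]
width: 0.424
grip_force: 3.3
```

Call:
move_arm([
  [[0.15, -0.02, -0.09, 0, 0, 0, 0.03], [0.15, -0.04, -0.18, 0, 0, 0, 0.06], [0.15, -0.06, -0.27, 0, 0, 0, 0.09], [0.15, -0.09, -0.36, 0, 0, 0, 0.12], [0.15, -0.11, -0.45, 0, 0, 0, 0.15]],
])

```text
t: 13.15
tool_pos: [0.4496, 0.2366, 0.0294]
tool_rot: [0.001, 0.421, 0.907, 0.002]
ft_force: [1.9, 2.5, 6.6]
width: 0.425
grip_force: 3.6
```

Call:
move_arm([
  [[0.15, -0.08, -0.06, 0, 0, 0, 0.03], [0.15, -0.15, -0.13, 0, 0, 0, 0.07], [0.15, -0.23, -0.19, 0, 0, 0, 0.1], [0.15, -0.3, -0.26, 0, 0, 0, 0.13], [0.15, -0.38, -0.32, 0, 0, 0, 0.17]],
])

```text
t: 13.65
tool_pos: [0.4495, 0.1868, 0.0294]
tool_rot: [0.001, 0.5, 0.866, 0.002]
ft_force: [0.2, 2.5, 8.7]
width: 0.426
grip_force: 4.5
```

Call:
move_arm([
  [[0.15, -0.08, -0.05, 0, 0, 0, 0.03], [0.15, -0.17, -0.1, 0, 0, 0, 0.07], [0.15, -0.25, -0.15, 0, 0, 0, 0.1], [0.15, -0.34, -0.2, 0, 0, 0, 0.13], [0.15, -0.42, -0.25, 0, 0, 0, 0.17]],
])

```text
t: 14.15
tool_pos: [0.4493, 0.1377, 0.0294]
tool_rot: [0.001, 0.575, 0.818, 0.002]
ft_force: [0.0, 1.6, 8.8]
width: 0.422
grip_force: 4.9
```

Call:
move_arm([
  [[0.15, -0.09, 0.01, 0, 0, 0, 0.02], [0.15, -0.18, 0.01, 0, 0, 0, 0.04], [0.15, -0.27, 0.02, 0, 0, 0, 0.07], [0.15, -0.36, 0.03, 0, 0, 0, 0.09], [0.15, -0.45, 0.03, 0, 0, 0, 0.11]],
])

```text
t: 14.65
tool_pos: [0.4673, 0.0964, 0.0294]
tool_rot: [0.001, 0.621, 0.784, 0.002]
ft_force: [-0.5, 2.7, 9.9]
width: 0.426
grip_force: 5.4
```

Call:
move_arm([
  [[0.15, -0.09, 0.02, 0, 0, 0, 0.02], [0.15, -0.17, 0.04, 0, 0, 0, 0.04], [0.15, -0.26, 0.05, 0, 0, 0, 0.06], [0.15, -0.35, 0.07, 0, 0, 0, 0.09], [0.15, -0.44, 0.09, 0, 0, 0, 0.11]],
])

```text
t: 15.15
tool_pos: [0.486, 0.0555, 0.0294]
tool_rot: [0.001, 0.665, 0.747, 0.002]
ft_force: [-0.8, 2.1, 11.3]
width: 0.423
grip_force: 5.4
```

Call:
move_arm([
  [[0.15, -0.03, 0.09, 0, 0, 0, 0], [0.15, -0.07, 0.19, 0, 0, 0, 0], [0.15, -0.1, 0.28, 0, 0, 0, 0], [0.15, -0.14, 0.38, 0, 0, 0, 0], [0.15, -0.17, 0.47, 0, 0, 0, 0]],
])

```text
t: 15.65
tool_pos: [0.5338, 0.0436, 0.0294]
tool_rot: [0.0, 0.665, 0.747, 0.0]
ft_force: [-5.0, 1.5, 13.9]
width: 0.427
grip_force: 6.9
```

Call:
move_arm([
  [[0.15, -0.04, 0.1, 0, 0, 0, 0], [0.15, -0.07, 0.19, 0, 0, 0, 0], [0.15, -0.07, 0.19, 0, 0, 0, 0]],
])

```text
t: 15.95
tool_pos: [0.5552, 0.0385, 0.0294]
tool_rot: [0.001, 0.665, 0.747, 0.001]
ft_force: [2.2, -0.4, 8.3]
width: 0.431
grip_force: 4.1
```

Run:
```python
from h import *
ims=[]
t=np.array([.606,.0394,np.radians(6.65)])
for n,lo in(('side',np.array([190,140])),('top',np.array([190,125]))):
    d=cam(n)
    a=cv2.cvtColor(cv2.resize(d['img'][lo[1]:lo[1]+ 95,lo[0]:lo[0]+150],None,fx=5,fy=5,interpolation=cv2.INTER_CUBIC)[:,:,:],cv2.COLOR_RGB2BGR)
    for P in(tf(tf(L,(-.055,.0205,0)),t),tf(T,t)):
        uv=proj(d,np.c_[P,np.full(len(P),.007 if len(P)==6 else 0)])
        cv2.polylines(a,[np.int32((uv-lo+.5)*5)],True,(255,0,255),1)
    ims.append(cv2.resize(a,(470,298)))
cv2.imwrite('pics/b5.png',np.vstack(ims))
```

```text
(no output)
```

View pics/b5.png

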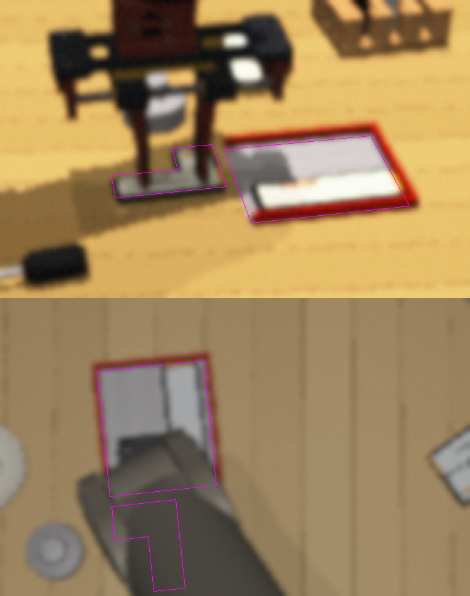

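```bash
cat >> plan.py <<'E'
T0=np.array([.606,.0394]);TA=np.radians(6.65)
def tw(x,y): return T0[0]+x*np.cos(TA)-y*np.sin(TA),T0[1]+x*np.sin(TA)+y*np.cos(TA)
E
python3 - <<'E'
from plan import *
z=.029;k=.15
def W(x,y,n): q=tw(x+.004,y-.0165);return (*q,z,6.6,n,k)
plan([W(-.045,.021,1),W(.082,.021,13),W(.082,.017,3)])
E
```

```text
[[[0.15, 0, 0.1, 0, 0, 0, 0]]]
[[[0.15, 0, 0.1, 0, 0, 0, 0], [0.15, 0, 0.2, 0, 0, 0, 0], [0.15, 0, 0.29, 0, 0, 0, 0], [0.15, 0, 0.39, 0, 0, 0, 0], [0.15, 0, 0.49, 0, 0, 0, 0]]]
[[[0.15, 0, 0.1, 0, 0, 0, 0], [0.15, 0, 0.2, 0, 0, 0, 0], [0.15, 0, 0.29, 0, 0, 0, 0], [0.15, 0, 0.39, 0, 0, 0, 0], [0.15, 0, 0.49, 0, 0, 0, 0]]]
[[[0.15, 0, 0.1, 0, 0, 0, 0], [0.15, 0, 0.2, 0, 0, 0, 0], [0.15, 0, 0.29, 0, 0, 0, 0]]]
[[[0.15, -0.01, 0, 0, 0, 0, 0], [0.15, -0.02, 0, 0, 0, 0, 0], [0.15, -0.04, 0, 0, 0, 0, 0]]]
#end [0.691  0.0495 0.029  6.6   ]
```

Call:
move_arm([
  [[0.15, 0, 0.1, 0, 0, 0, 0]],
])

```text
t: 16.15
tool_pos: [0.5624, 0.0393, 0.0294]
tool_rot: [0.0, 0.665, 0.747, -0.0]
ft_force: [-4.5, -0.5, 12.4]
width: 0.425
grip_force: 5.9
```

Call:
move_arm([
  [[0.15, 0, 0.1, 0, 0, 0, 0], [0.15, 0, 0.2, 0, 0, 0, 0], [0.15, 0, 0.29, 0, 0, 0, 0], [0.15, 0, 0.39, 0, 0, 0, 0], [0.15, 0, 0.49, 0, 0, 0, 0]],
])

```text
t: 16.65
tool_pos: [0.6119, 0.0452, 0.0294]
tool_rot: [0.0, 0.665, 0.747, -0.0]
ft_force: [-2.7, -1.3, 11.3]
width: 0.429
grip_force: 5.7
```

Call:
move_arm([
  [[0.15, 0, 0.1, 0, 0, 0, 0], [0.15, 0, 0.2, 0, 0, 0, 0], [0.15, 0, 0.29, 0, 0, 0, 0], [0.15, 0, 0.39, 0, 0, 0, 0], [0.15, 0, 0.49, 0, 0, 0, 0]],
])

```text
t: 17.15
tool_pos: [0.6606, 0.0508, 0.0294]
tool_rot: [0.0, 0.665, 0.747, -0.0]
ft_force: [-3.9, -0.7, 9.9]
width: 0.43
grip_force: 5.1
```

Call:
move_arm([
  [[0.15, 0, 0.1, 0, 0, 0, 0], [0.15, 0, 0.2, 0, 0, 0, 0], [0.15, 0, 0.29, 0, 0, 0, 0]],
])

```text
t: 17.45
tool_pos: [0.6896, 0.054, 0.0294]
tool_rot: [0.0, 0.665, 0.747, 0.0]
ft_force: [-4.3, -1.3, 9.9]
width: 0.426
grip_force: 4.9
```

Call:
move_arm([
  [[0.15, -0.01, 0, 0, 0, 0, 0], [0.15, -0.02, 0, 0, 0, 0, 0], [0.15, -0.04, 0, 0, 0, 0, 0]],
])

```text
t: 17.75
tool_pos: [0.6907, 0.0518, 0.0295]
tool_rot: [0.001, 0.665, 0.747, 0.002]
ft_force: [0.6, 1.7, 6.0]
width: 0.425
grip_force: 3.0
```

Run:
```python
from plan import *
# right L: origin (.6428,-.2783) yaw 125; tcp frame (4,-16.5); tool y yaw = 125-180=-55
a=np.radians(125);x=.6428+.004*np.cos(a)+.0165*np.sin(a);y=-.2783+.004*np.sin(a)-.0165*np.cos(a);print(x,y)
p=load()
plan([(p[0],p[1],.039,6.6,2,.15),(.68,.03,.10,0,2,.15),(x,y,.10,-55,12,.15),(x,y,.041,-55,4,.15)])
```

```text
0.6540217029853642 -0.26555938062305173
[[[0.15, 0, 0, -0.05, 0, 0, 0], [0.15, 0, 0, -0.1, 0, 0, 0]]]
[[[0.15, -0.09, -0.07, -0.3, 0, 0, 0.05], [0.15, -0.18, -0.13, -0.61, 0, 0, 0.11]]]
[[[0.15, -0.25, -0.02, 0, 0, 0, 0.08], [0.15, -0.49, -0.04, 0, 0, 0, 0.15], [0.15, -0.74, -0.07, 0, 0, 0, 0.23]]]
[[[0.15, -0.24, 0.04, 0, 0, 0, 0.08], [0.15, -0.49, 0.08, 0, 0, 0, 0.15], [0.15, -0.73, 0.12, 0, 0, 0, 0.23]]]
[[[0.15, -0.23, 0.09, 0, 0, 0, 0.07], [0.15, -0.46, 0.19, 0, 0, 0, 0.15], [0.15, -0.69, 0.28, 0, 0, 0, 0.23]]]
[[[0.15, -0.2, 0.15, 0, 0, 0, 0.07], [0.15, -0.4, 0.29, 0, 0, 0, 0.15], [0.15, -0.59, 0.44, 0, 0, 0, 0.23]]]
[[[0.15, 0, 0, 0.15, 0, 0, 0], [0.15, 0, 0, 0.3, 0, 0, 0], [0.15, 0, 0, 0.44, 0, 0, 0], [0.15, 0, 0, 0.59, 0, 0, 0]]]
#end [ 6.542e-01 -2.651e-01  4.100e-02 -5.520e+01]
```

Call:
move_arm([
  [[0.15, -0.01, 0, 0, 0, 0, 0], [0.15, -0.02, 0, 0, 0, 0, 0], [0.15, -0.02, 0, 0, 0, 0, 0]],
])

```text
t: 18.05
tool_pos: [0.6909, 0.0506, 0.0295]
tool_rot: [0.0, 0.665, 0.747, 0.002]
ft_force: [0.3, 3.9, 4.9]
width: 0.427
grip_force: 2.6
```

Call:
move_arm([
  [[0.15, 0, 0, -0.05, 0, 0, 0], [0.15, 0.02, 0, -0.1, 0, 0, 0]],
])

```text
t: 18.25
tool_pos: [0.6891, 0.0495, 0.0381]
tool_rot: [0.0, 0.665, 0.747, -0.001]
ft_force: [0.8, -0.2, -0.1]
width: 0.425
grip_force: 0.0
```

Call:
move_arm([
  [[0.15, -0.09, -0.07, -0.3, 0, 0, 0.05], [0.15, -0.18, -0.13, -0.61, 0, 0, 0.11]],
])

```text
t: 18.45
tool_pos: [0.6773, 0.0308, 0.0988]
tool_rot: [-0.001, 0.707, 0.707, -0.001]
ft_force: [-0.1, -1.5, 0.0]
width: 0.42
grip_force: 0.0
```

Call:
move_arm([
  [[0.15, -0.25, -0.02, 0, 0, 0, 0.08], [0.15, -0.49, -0.04, 0, 0, 0, 0.15], [0.15, -0.74, -0.07, 0, 0, 0, 0.23]],
])

```text
t: 18.75
tool_pos: [0.671, -0.045, 0.0986]
tool_rot: [-0.0, 0.788, 0.616, -0.001]
ft_force: [1.1, 0.6, 0.1]
width: 0.426
grip_force: 0.0
```

Call:
move_arm([
  [[0.15, -0.24, 0.04, 0, 0, 0, 0.08], [0.15, -0.49, 0.08, 0, 0, 0, 0.15], [0.15, -0.73, 0.12, 0, 0, 0, 0.23]],
])

```text
t: 19.05
tool_pos: [0.6651, -0.1193, 0.0982]
tool_rot: [-0.0, 0.856, 0.516, -0.001]
ft_force: [-0.3, 0.1, -0.0]
width: 0.421
grip_force: 0.0
```

Call:
move_arm([
  [[0.15, -0.23, 0.09, 0, 0, 0, 0.07], [0.15, -0.46, 0.19, 0, 0, 0, 0.15], [0.15, -0.69, 0.28, 0, 0, 0, 0.23]],
])

```text
t: 19.35
tool_pos: [0.6584, -0.1932, 0.0985]
tool_rot: [-0.0, 0.912, 0.41, -0.0]
ft_force: [0.0, 0.2, -0.1]
width: 0.425
grip_force: 0.0
```

Call:
move_arm([
  [[0.15, -0.2, 0.15, 0, 0, 0, 0.07], [0.15, -0.4, 0.29, 0, 0, 0, 0.15], [0.15, -0.59, 0.44, 0, 0, 0, 0.23]],
])

```text
t: 19.65
tool_pos: [0.6524, -0.2664, 0.0987]
tool_rot: [-0.0, 0.955, 0.297, -0.0]
ft_force: [0.6, 0.2, 0.0]
width: 0.42
grip_force: 0.0
```

Call:
move_arm([
  [[0.15, 0, 0, 0.15, 0, 0, 0], [0.15, 0, 0, 0.3, 0, 0, 0], [0.15, 0, 0, 0.44, 0, 0, 0], [0.15, 0, 0, 0.59, 0, 0, 0]],
])

```text
t: 20.05
tool_pos: [0.653, -0.2622, 0.038]
tool_rot: [-0.001, 0.954, 0.301, -0.0]
ft_force: [0.1, 0.6, -0.9]
width: 0.427
grip_force: 0.0
```

Run:
```python
from h import *
ims=[]
for n,lo in(('top',np.array([205,125])),('side',np.array([240,155]))):
    d=cam(n);P,f=trayfit(d,[(C,(.067,-.033,0)),(L,(.082,.018,0))],(.606,.0394,.116));print(n,P.round(1).tolist(),f)
    a=cv2.cvtColor(cv2.resize(d['img'][lo[1]:lo[1]+70,lo[0]:lo[0]+95],None,fx=5,fy=5,interpolation=cv2.INTER_CUBIC),cv2.COLOR_RGB2BGR)
    ims.append(a)
cv2.imwrite('pics/b6.png',np.vstack(ims)[:600])
print(manip.observe()['t'])
```

```text
top [[606.4, 38.9, 6.2], [68.8, -34.6, 0.7], [82.0, 16.8, 1.0]] 0.5341680459530028
side [[553.6, 22.7, 18.0], [76.6, -63.7, 29.6], [120.5, -39.2, 29.5]] 44.01767275874954
20.15
```

View pics/b6.png

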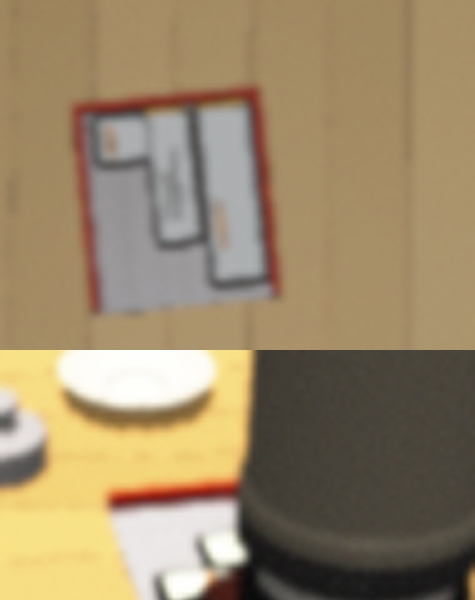

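Call:
move_arm([
  [[0.15, 0, 0, 0.08, 0, 0, 0], [0.15, 0, 0, 0.11, 0, 0, 0], [0.15, 0, 0, 0.12, 0, 0, 0], [0.15, 0, 0, 0.12, 0, 0, 0]],
])

```text
t: 20.55
tool_pos: [0.654, -0.2641, 0.0295]
tool_rot: [0.0, 0.954, 0.3, 0.001]
ft_force: [-2.4, 1.1, 7.0]
width: 0.428
grip_force: 3.1
```

Run:
```python
from plan import *
p=load();p[2]=.029;json.dump(p.tolist(),open('cmd.json','w'))
def W(q,yaw,n):
    a=np.radians(yaw);return (q[0]+.004*np.cos(a)+.0165*np.sin(a),q[1]+.004*np.sin(a)-.0165*np.cos(a),.029,yaw-180,n,.15)
plan([W((.58,-.18),100,10),W((.55,-.025),97,13),W((.53,.025),145,8),W((.53,.035),186.6,7),W(tw(-.05,.019),186.6,4)])
```

```text
[[[0.15, 0, -0.11, 0, 0, 0, 0.04], [0.15, 0.01, -0.22, 0, 0, 0, 0.08], [0.15, 0.01, -0.33, 0, 0, 0, 0.12], [0.15, 0.02, -0.44, 0, 0, 0, 0.17], [0.15, 0.02, -0.54, 0, 0, 0, 0.21]]]
[[[0.15, -0.02, -0.11, 0, 0, 0, 0.04], [0.15, -0.04, -0.22, 0, 0, 0, 0.08], [0.15, -0.06, -0.33, 0, 0, 0, 0.12], [0.15, -0.08, -0.43, 0, 0, 0, 0.16], [0.15, -0.1, -0.54, 0, 0, 0, 0.2]]]
[[[0.15, 0, -0.12, 0, 0, 0, 0], [0.15, 0, -0.24, 0, 0, 0, 0.01], [0.15, 0, -0.36, 0, 0, 0, 0.01], [0.15, -0.01, -0.48, 0, 0, 0, 0.02], [0.15, -0.01, -0.6, 0, 0, 0, 0.02]]]
[[[0.15, 0, -0.13, 0, 0, 0, 0], [0.15, 0, -0.25, 0, 0, 0, 0.01], [0.15, -0.01, -0.37, 0, 0, 0, 0.01], [0.15, -0.01, -0.49, 0, 0, 0, 0.02], [0.15, -0.02, -0.61, 0, 0, 0, 0.02]]]
[[[0.15, 0, -0.12, 0, 0, 0, 0.01], [0.15, -0.01, -0.24, 0, 0, 0, 0.01], [0.15, -0.01, -0.36, 0, 0, 0, 0.01]]]
[[[0.15, -0.03, -0.08, 0, 0, 0, -0.1], [0.15, -0.06, -0.16, 0, 0, 0, -0.2], [0.15, -0.08, -0.24, 0, 0, 0, -0.3], [0.15, -0.11, -0.32, 0, 0, 0, -0.4], [0.15, -0.14, -0.4, 0, 0, 0, -0.5]]]
[[[0.15, 0.01, -0.08, 0, 0, 0, -0.1], [0.15, 0.03, -0.16, 0, 0, 0, -0.2], [0.15, 0.04, -0.24, 0, 0, 0, -0.3]]]
[[[0.15, 0, -0.02, 0, 0, 0, -0.1], [0.15, 0.01, -0.05, 0, 0, 0, -0.2], [0.15, 0.01, -0.07, 0, 0, 0, -0.3], [0.15, 0.01, -0.09, 0, 0, 0, -0.39], [0.15, 0.01, -0.11, 0, 0, 0, -0.49]]]
[[[0.15, 0.02, -0.02, 0, 0, 0, -0.1], [0.15, 0.03, -0.04, 0, 0, 0, -0.2]]]
[[[0.15, 0.04, 0.07, 0, 0, 0, 0], [0.15, 0.07, 0.13, 0, 0, 0, 0], [0.15, 0.11, 0.2, 0, 0, 0, 0], [0.15, 0.15, 0.26, 0, 0, 0, 0]]]
#end [0.5481 0.0687 0.029  6.6   ]
```

Call:
move_arm([
  [[0.15, 0, -0.11, 0.006, 0, 0, 0.04], [0.15, 0.01, -0.22, 0.006, 0, 0, 0.08], [0.15, 0.01, -0.33, 0.006, 0, 0, 0.12], [0.15, 0.02, -0.44, 0.006, 0, 0, 0.17], [0.15, 0.02, -0.54, 0.006, 0, 0, 0.21]],
])

```text
t: 21.05
tool_pos: [0.6259, -0.2194, 0.0295]
tool_rot: [0.001, 0.981, 0.192, 0.002]
ft_force: [0.9, -1.4, 6.2]
width: 0.421
grip_force: 2.9
```

Call:
move_arm([
  [[0.15, -0.02, -0.11, 0, 0, 0, 0.04], [0.15, -0.04, -0.22, 0, 0, 0, 0.08], [0.15, -0.06, -0.33, 0, 0, 0, 0.12], [0.15, -0.08, -0.43, 0, 0, 0, 0.16], [0.15, -0.1, -0.54, 0, 0, 0, 0.2]],
])

```text
t: 21.55
tool_pos: [0.5964, -0.1735, 0.0295]
tool_rot: [0.001, 0.996, 0.089, 0.003]
ft_force: [1.5, -0.8, 7.4]
width: 0.427
grip_force: 3.3
```

Call:
move_arm([
  [[0.15, 0, -0.12, 0, 0, 0, 0], [0.15, 0, -0.24, 0, 0, 0, 0.01], [0.15, 0, -0.36, 0, 0, 0, 0.01], [0.15, -0.01, -0.48, 0, 0, 0, 0.02], [0.15, -0.01, -0.6, 0, 0, 0, 0.02]],
])

```text
t: 22.05
tool_pos: [0.5847, -0.1147, 0.0294]
tool_rot: [0.001, 0.997, 0.079, 0.003]
ft_force: [0.2, -1.7, 8.5]
width: 0.423
grip_force: 3.8
```

Call:
move_arm([
  [[0.15, 0, -0.13, 0, 0, 0, 0], [0.15, 0, -0.25, 0, 0, 0, 0.01], [0.15, -0.01, -0.37, 0, 0, 0, 0.01], [0.15, -0.01, -0.49, 0, 0, 0, 0.02], [0.15, -0.02, -0.61, 0, 0, 0, 0.02]],
])

```text
t: 22.55
tool_pos: [0.5734, -0.0545, 0.0294]
tool_rot: [0.001, 0.998, 0.068, 0.003]
ft_force: [0.9, -2.8, 8.4]
width: 0.424
grip_force: 4.1
```

Call:
move_arm([
  [[0.15, 0, -0.12, 0, 0, 0, 0.01], [0.15, -0.01, -0.24, 0, 0, 0, 0.01], [0.15, -0.01, -0.36, 0, 0, 0, 0.01]],
])

```text
t: 22.85
tool_pos: [0.5673, -0.019, 0.0294]
tool_rot: [0.001, 0.998, 0.063, 0.003]
ft_force: [0.1, -2.6, 9.1]
width: 0.423
grip_force: 4.4
```

Call:
move_arm([
  [[0.15, -0.03, -0.08, 0, 0, 0, -0.1], [0.15, -0.06, -0.16, 0, 0, 0, -0.2], [0.15, -0.08, -0.24, 0, 0, 0, -0.3], [0.15, -0.11, -0.32, 0, 0, 0, -0.4], [0.15, -0.14, -0.4, 0, 0, 0, -0.5]],
])

```text
t: 23.35
tool_pos: [0.5488, 0.0193, 0.0294]
tool_rot: [0.001, 0.947, 0.321, 0.003]
ft_force: [0.9, -1.8, 7.6]
width: 0.424
grip_force: 4.0
```

Call:
move_arm([
  [[0.15, 0.01, -0.08, 0, 0, 0, -0.1], [0.15, 0.03, -0.16, 0, 0, 0, -0.2], [0.15, 0.04, -0.24, 0, 0, 0, -0.3]],
])

```text
t: 23.65
tool_pos: [0.5375, 0.041, 0.0294]
tool_rot: [0.001, 0.885, 0.466, 0.003]
ft_force: [1.1, -2.4, 9.3]
width: 0.424
grip_force: 4.4
```

Call:
move_arm([
  [[0.15, 0, -0.02, 0, 0, 0, -0.1], [0.15, 0.01, -0.05, 0, 0, 0, -0.2], [0.15, 0.01, -0.07, 0, 0, 0, -0.3], [0.15, 0.01, -0.09, 0, 0, 0, -0.39], [0.15, 0.01, -0.11, 0, 0, 0, -0.49]],
])

```text
t: 24.15
tool_pos: [0.5288, 0.0488, 0.0294]
tool_rot: [0.002, 0.738, 0.675, 0.002]
ft_force: [0.9, -0.4, 9.8]
width: 0.423
grip_force: 4.8
```

Call:
move_arm([
  [[0.15, 0.02, -0.02, 0, 0, 0, -0.1], [0.15, 0.03, -0.04, 0, 0, 0, -0.2]],
])

```text
t: 24.35
tool_pos: [0.5251, 0.0521, 0.0294]
tool_rot: [0.002, 0.663, 0.748, 0.002]
ft_force: [0.2, -0.5, 10.2]
width: 0.423
grip_force: 4.9
```

Call:
move_arm([
  [[0.15, 0.04, 0.07, 0, 0, 0, 0], [0.15, 0.07, 0.13, 0, 0, 0, 0], [0.15, 0.11, 0.2, 0, 0, 0, 0], [0.15, 0.15, 0.26, 0, 0, 0, 0]],
])

```text
t: 24.75
tool_pos: [0.5478, 0.0687, 0.0293]
tool_rot: [0.001, 0.665, 0.747, 0.0]
ft_force: [-4.1, -3.1, 15.9]
width: 0.426
grip_force: 7.8
```

Run:
```python
from h import *
t=np.array([.606,.0394,np.radians(6.65)])
d=cam('side');lo=np.array([190,145])
a=cv2.cvtColor(cv2.resize(d['img'][lo[1]:lo[1]+ 90,lo[0]:lo[0]+150],None,fx=5,fy=5,interpolation=cv2.INTER_CUBIC),cv2.COLOR_RGB2BGR)
for P,z in((tf(tf(L,(-.05,.019,np.pi)),t),.007),(tf(T,t),0),(tf(tf(L,(.082,.0168,0.01)),t),.007)):
    uv=proj(d,np.c_[P,np.full(len(P),z)])
    cv2.polylines(a,[np.int32((uv-lo+.5)*5)],True,(255,0,255),1)
cv2.imwrite('pics/s7.png',a)
```

```text
(no output)
```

View pics/s7.png

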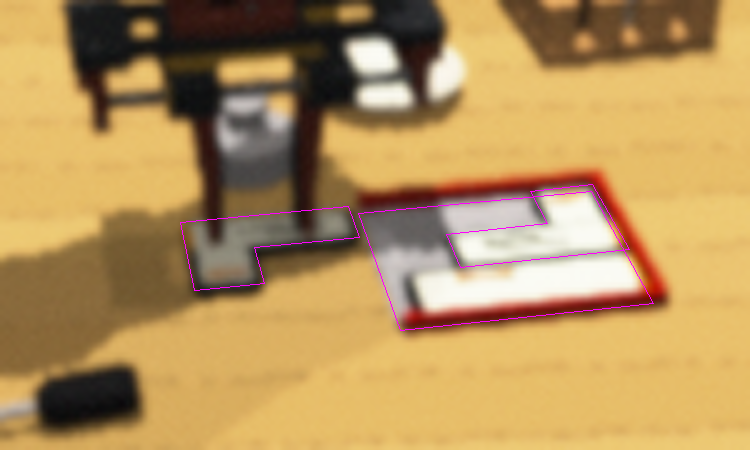

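Run:
```python
from plan import *
def W(x,y,n): q=tw(x-.004,y+.0165);return (*q,.029,6.6,n,.15)
plan([W(.046,.019,10)])
p=load();plan([(p[0],p[1],.039,6.6,2,.15),(.63,-.02,.13,0,4,.15),(.52,-.18,.2,-20,6,.15)])
```

```text
[[[0.15, 0, 0.1, 0, 0, 0, 0], [0.15, 0, 0.19, 0, 0, 0, 0], [0.15, 0, 0.29, 0, 0, 0, 0], [0.15, 0, 0.38, 0, 0, 0, 0], [0.15, 0, 0.48, 0, 0, 0, 0]]]
[[[0.15, 0, 0.1, 0, 0, 0, 0], [0.15, 0, 0.19, 0, 0, 0, 0], [0.15, 0, 0.29, 0, 0, 0, 0], [0.15, 0, 0.39, 0, 0, 0, 0], [0.15, 0, 0.48, 0, 0, 0, 0]]]
#end [0.6434 0.0798 0.029  6.6   ]
[[[0.15, 0, 0, -0.05, 0, 0, 0], [0.15, 0, 0, -0.1, 0, 0, 0]]]
[[[0.15, -0.24, -0.06, -0.23, 0, 0, 0.03], [0.15, -0.49, -0.12, -0.45, 0, 0, 0.06], [0.15, -0.73, -0.19, -0.68, 0, 0, 0.08]]]
[[[0.15, -0.25, -0.04, -0.23, 0, 0, 0.03]]]
[[[0.15, -0.27, -0.18, -0.12, 0, 0, 0.06], [0.15, -0.53, -0.37, -0.23, 0, 0, 0.11], [0.15, -0.8, -0.55, -0.35, 0, 0, 0.17]]]
[[[0.15, -0.29, -0.13, -0.12, 0, 0, 0.05], [0.15, -0.59, -0.26, -0.23, 0, 0, 0.11], [0.15, -0.88, -0.4, -0.35, 0, 0, 0.16]]]
#end [  0.5198  -0.1796   0.2    -19.8   ]
```

Call:
move_arm([
  [[0.15, 0, 0.1, 0, 0, 0, 0], [0.15, 0, 0.19, 0, 0, 0, 0], [0.15, 0, 0.29, 0, 0, 0, 0], [0.15, 0, 0.38, 0, 0, 0, 0], [0.15, 0, 0.48, 0, 0, 0, 0]],
])

```text
t: 25.3
tool_pos: [0.5952, 0.0754, 0.0294]
tool_rot: [0.001, 0.665, 0.747, 0.0]
ft_force: [-4.3, -0.9, 12.8]
width: 0.424
grip_force: 6.4
```

Call:
move_arm([
  [[0.15, 0, 0.1, 0, 0, 0, 0], [0.15, 0, 0.19, 0, 0, 0, 0], [0.15, 0, 0.29, 0, 0, 0, 0], [0.15, 0, 0.39, 0, 0, 0, 0], [0.15, 0, 0.48, 0, 0, 0, 0]],
])

```text
t: 25.8
tool_pos: [0.6431, 0.081, 0.0294]
tool_rot: [0.001, 0.665, 0.747, 0.001]
ft_force: [-3.9, -0.2, 11.8]
width: 0.432
grip_force: 5.7
```

Call:
move_arm([
  [[0.15, 0, 0, 0, 0, 0, 0]],
])

```text
t: 25.9
tool_pos: [0.6446, 0.0812, 0.0295]
tool_rot: [0.001, 0.665, 0.747, 0.002]
ft_force: [1.2, 0.1, 7.5]
width: 0.424
grip_force: 3.8
```

Call:
move_arm([
  [[0.15, 0, 0, -0.05, 0, 0, 0], [0.15, 0, 0, -0.1, 0, 0, 0]],
])

```text
t: 26.1
tool_pos: [0.6419, 0.0805, 0.0379]
tool_rot: [0.0, 0.665, 0.747, 0.0]
ft_force: [-0.2, -1.1, -0.3]
width: 0.426
grip_force: 0.0
```

Call:
move_arm([
  [[0.15, -0.24, -0.06, -0.23, 0, 0, 0.03], [0.15, -0.49, -0.12, -0.45, 0, 0, 0.06], [0.15, -0.73, -0.19, -0.68, 0, 0, 0.08]],
])

```text
t: 26.4
tool_pos: [0.631, 0.005, 0.1062]
tool_rot: [-0.0, 0.696, 0.718, -0.0]
ft_force: [0.3, -0.4, 0.3]
width: 0.424
grip_force: 0.0
```

Call:
move_arm([
  [[0.15, -0.25, -0.04, -0.23, 0, 0, 0.03]],
])

```text
t: 26.5
tool_pos: [0.6277, -0.0201, 0.1295]
tool_rot: [-0.0, 0.707, 0.707, -0.0]
ft_force: [-0.3, -0.9, -0.1]
width: 0.424
grip_force: 0.0
```

Call:
move_arm([
  [[0.15, -0.27, -0.18, -0.12, 0, 0, 0.06], [0.15, -0.53, -0.37, -0.23, 0, 0, 0.11], [0.15, -0.8, -0.55, -0.35, 0, 0, 0.17]],
])

```text
t: 26.8
tool_pos: [0.5723, -0.1002, 0.1641]
tool_rot: [0.0, 0.767, 0.641, 0.0]
ft_force: [0.0, -1.0, 0.3]
width: 0.427
grip_force: 0.0
```

Call:
move_arm([
  [[0.15, -0.29, -0.13, -0.12, 0, 0, 0.05], [0.15, -0.59, -0.26, -0.23, 0, 0, 0.11], [0.15, -0.88, -0.4, -0.35, 0, 0, 0.16], [0.15, -0.88, -0.4, -0.35, 0, 0, 0.16]],
])

```text
t: 27.2
tool_pos: [0.5165, -0.1838, 0.2]
tool_rot: [0.002, 0.82, 0.572, -0.001]
ft_force: [0.8, -0.5, 0.0]
width: 0.422
grip_force: 0.0
```

Run:
```python
from h import *
ims=[]
for n,lo in(('top',np.array([205,125])),('side',np.array([240,165]))):
    d=cam(n)
    if n=='top': P,f=trayfit(d,[(C,(.068,-.034,0)),(L,(.082,.017,0)),(L,(.047,.019,np.pi))],(.606,.0394,.116));print(n,P.round(1).tolist(),f)
    a=cv2.cvtColor(cv2.resize(d['img'][lo[1]:lo[1]+60,lo[0]:lo[0]+95],None,fx=5,fy=5,interpolation=cv2.INTER_CUBIC),cv2.COLOR_RGB2BGR)
    ims.append(a)
cv2.imwrite('pics/b8.png',np.vstack(ims))
print(manip.observe()['t'])
```

```text
top [[606.9, 38.9, 6.2], [67.7, -34.6, 0.5], [82.8, 16.7, 0.0], [47.8, 20.6, 180.4]] 0.6781273348130189
27.3
```

View pics/b8.png

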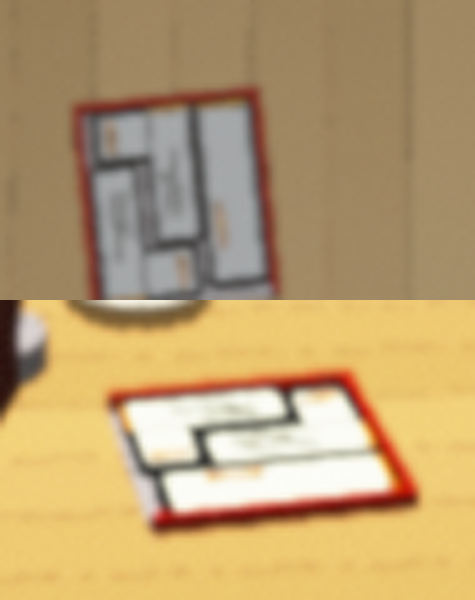

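Both views show the two Ls interlocked beside the long pack. All three are flat and inside the walls. The front L's edge is about 3.8 mm inside the open front, and the arm is clear.

```bash
python3 -c "
from plant import job
print(job.sign_off())"
```

```text
the job is handed in; nothing more can be done
None
```

All three packs are flat inside the tray with the two Ls interlocked beside the long one; I handed the job in at about 27 s, and the hand-in call returned no verdict.

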